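# Make a capacitor bank safe and exchange its bulged capacitors

### The job

Please overhaul the capacitor bank: switch its isolator off, then touch the two prongs of the discharge tool onto each pair of brass studs in turn, beginning with the pair next to the isolator, before any capacitor is moved. After that exchange the bulged (dome-topped) capacitors for the flat-topped spares, so that all four sockets hold sound ones pushed fully down and the bulged ones stand on the mat where the spares stood; leave the sound ones that are already in the bank. Only when the bank is complete switch the isolator on again; the discharge tool must end up back in its cradle, and the other things on the bench are to be left alone.

Things in the scene. Friction and masses are not known exactly. Their poses are not given: they have to be found in the camera images.
- bank: fixed capacitor bank: a grey board 118 x 370 mm on feet, its upper face 22 mm above the bench, carrying a row of four sockets along its y axis, a pair of brass studs in front (-x side) of each socket, and the isolator switch at the right (-y) end. Origin on the bench below the board, x pointing away from the operator's side, y along the row away from the isolator, z up; the bank's yaw varies by up to 0.12 rad
- isolator (a joint): angle of the isolator's toggle handle: 0 = off (leaning 0.4 rad towards the studs' side, -x of the bank), 0.8 = on (leaning 0.4 rad the other way, +x of the bank). It starts on, stays where it is put and is pushed over with 1 to 2 N at the tip; it stops at both ends
- isolator_tip (a point): tip of the isolator's toggle handle: 64 mm from its hinge, 22 mm wide along y and 14 mm thick. The hinge axis is parallel to the bank's y axis and 46 mm above the bench, at (8, -184) mm in the bank's frame; the handle stands about 35 mm clear of its grey housing, whose top is 69 mm above the bench
- socket1 (a point): centre of the floor of socket 1 (1 is next to the isolator, 4 farthest; 74 mm apart), 24 mm above the bench, axes as the bank's; around it four steel spring clips, at 45 degrees to the bank's axes, standing to 49 mm above the bench with flared tips, hold a can with 2.5 mm play all round. A can here is lowered in from above until it rests on the floor
- studs1 (a point): point midway between the two brass studs of socket 1, level with their flat tops 32 mm above the bench, axes as the bank's; the studs are 12 mm in diameter, their centres 12 mm either side of this point along y, and they stand 55 mm in front (-x) of the socket's centre
- socket2 (a point): centre of the floor of socket 2 (1 is next to the isolator, 4 farthest; 74 mm apart), 24 mm above the bench, axes as the bank's; around it four steel spring clips, at 45 degrees to the bank's axes, standing to 49 mm above the bench with flared tips, hold a can with 2.5 mm play all round. A can here is lowered in from above until it rests on the floor
- studs2 (a point): point midway between the two brass studs of socket 2, level with their flat tops 32 mm above the bench, axes as the bank's; the studs are 12 mm in diameter, their centres 12 mm either side of this point along y, and they stand 55 mm in front (-x) of the socket's centre
- socket3 (a point): centre of the floor of socket 3 (1 is next to the isolator, 4 farthest; 74 mm apart), 24 mm above the bench, axes as the bank's; around it four steel spring clips, at 45 degrees to the bank's axes, standing to 49 mm above the bench with flared tips, hold a can with 2.5 mm play all round. A can here is lowered in from above until it rests on the floor
- studs3 (a point): point midway between the two brass studs of socket 3, level with their flat tops 32 mm above the bench, axes as the bank's; the studs are 12 mm in diameter, their centres 12 mm either side of this point along y, and they stand 55 mm in front (-x) of the socket's centre
- socket4 (a point): centre of the floor of socket 4 (1 is next to the isolator, 4 farthest; 74 mm apart), 24 mm above the bench, axes as the bank's; around it four steel spring clips, at 45 degrees to the bank's axes, standing to 49 mm above the bench with flared tips, hold a can with 2.5 mm play all round. A can here is lowered in from above until it rests on the floor
- studs4 (a point): point midway between the two brass studs of socket 4, level with their flat tops 32 mm above the bench, axes as the bank's; the studs are 12 mm in diameter, their centres 12 mm either side of this point along y, and they stand 55 mm in front (-x) of the socket's centre
- sound1: sound capacitor already in the bank, in one of the sockets: flat top; can 58 mm in diameter and 62 mm tall in a plain grey sleeve with an aluminium end on top, about 0.2 kg, heavier towards its foot; origin at the centre of its underside, z up
- sound2: another sound capacitor already in the bank: flat top; can 58 mm in diameter and 62 mm tall in a plain grey sleeve with an aluminium end on top, about 0.2 kg, heavier towards its foot; origin at the centre of its underside, z up
- bulged1: failed capacitor in one of the bank's sockets: its aluminium end is blown up into a dome 14 mm high (76 mm over all); otherwise the same can 58 mm in diameter and 62 mm tall in a plain grey sleeve with an aluminium end on top, about 0.2 kg, heavier towards its foot; origin at the centre of its underside, z up
- bulged2: another failed capacitor in the bank, domed like the first; same can 58 mm in diameter and 62 mm tall in a plain grey sleeve with an aluminium end on top, about 0.2 kg, heavier towards its foot; origin at the centre of its underside, z up. One of the two failed ones may be absent; then one socket is empty
- spare1: sound spare capacitor (flat top) standing on the mat at the start; can 58 mm in diameter and 62 mm tall in a plain grey sleeve with an aluminium end on top, about 0.2 kg, heavier towards its foot; origin at the centre of its underside, z up
- spare2: second sound spare capacitor (flat top) standing on the mat at the start; can 58 mm in diameter and 62 mm tall in a plain grey sleeve with an aluminium end on top, about 0.2 kg, heavier towards its foot; origin at the centre of its underside, z up
- mat: fixed blue-grey antistatic mat lying on the bench, 95 (x) x 172 (y) x 3 mm, room for two cans side by side along its y axis (the spares stand about 42 mm either side of its centre); origin at the centre of its underside. It lies at the left or at the right of the front of the bench
- cradle: fixed open-topped upright holder for the discharge tool on a dark foot 80 x 86 mm: aluminium walls, inside 31 (x) x 51 (y) mm, walls to 68 mm above the bench and flared lips to 76 mm; inner ledges at 45 mm carry the tool's body, the prongs hang free between them. Origin at the centre of its underside, z up; a half turn of the tool in it makes no difference. It stands on the side where the mat is not
- discharger: capacitor discharge tool: white body 24 (x) x 44 (y) mm, from 38 to 130 mm above its origin, with two brass prongs below it, 5 mm in diameter, 24 mm apart along y. Origin midway between the ends of the prongs, z up along the body. It starts upright in the cradle, its axes along the cradle's and its origin 7 mm above the bench; 0.09 kg
- reel: bystander: small reel of solder, 54 x 83 x 30 mm, left of the work
- cutters: bystander: side cutters lying flat, 112 x 32 x 11 mm, left of the bank, in front of the monitor; the monitor (370 mm tall, fixed) has its near corner about 0.60 m ahead of the robot base and 0.15 m to its left: keep the arm clear of it

How it is judged:
By the outcome, as a careful person would: the job done as asked, in the order asked, and still so for the second after the job is handed in, with the robot touching nothing.
Of bulged1, bulged2 only 1 to 2 are there at a start; the rules pass over those that are not, and their reading is None.
At some moment in a run one of spare1, spare2 may be knocked a few centimetres aside while the robot is not near it.
It also fails if it takes over 210 s, if anything falls off the work surface, if the arm or the gripper's body presses on something with over 40 N, if the wrist force passes 120 N, or if a joint passes its speed limit or range.

### The arm

A 6-joint arm with a two-finger parallel gripper is mounted at the origin on a cart in front of the work surface, level with it; the furniture and walls round the work are solid. World frame = base frame: x ahead of the robot, y to its left, z up, the work surface at z = 0. Lengths are in mm, angles in degrees, forces in N, time in s.
With the tool pointing down it reaches from about 350 to 850 mm from the base axis. Payload 8.1 kg.
Tool frame: the origin (TCP) lies midway between the tips of the shut fingers; the grasp point (between the pads) lies 19 mm behind it (r.pinch_z is the distance from the TCP to the grasp point, in mm); z points along the fingers, y is the line along which they close (so a half turn about z gives the same grasp; the last joint's range is limited). The gripper opens to 85 mm and grips with 20 to 120 N. Pads are 22 mm wide; open, the fingers measure 114 mm over their backs; the gripper's body (76 mm by 85 mm) begins 54 mm behind the grasp point. The pads swing forward as they close: fully open they stand 13 mm farther back than shut.
Start: joints at [-78.06, 7.471, 85.268, -0, 87.261, -4.893], TCP at [173.775, -574.289, 231.292] pointing down, gripper open.
Joint ranges: [-169.43, 169.43], [-51.17, 129.36], [1.28, 143.12], [-76.62, 256.62], [0, 156.53], [-152.29, 152.29]. Speed limits (degrees/s): [136.94, 136.94, 159.86, 180, 180, 180].

### API

Orientations are given as [roll, pitch, yaw] about the fixed x, y, z axes, in that order (R = Rz(yaw) Ry(pitch) Rx(roll)).
In Python, from bench import sensors, optics, job, r gives the robot as it stands.
- The arm moves only by the tool play_rows, never from a script. Its argument "motion" is a list that holds one entry, the list of rows, each a list of 6 numbers: the shift along the tool's x, y, z in cm, then the turn, a rotation vector about the tool's x, y, z in degrees. In form: [[[x, y, z, ax, ay, az], ...]]. A call has 1 to 5 rows; each row is the pose to reach, as a shift and turn from the pose commanded when the call began, along the tool's axes at that moment; what a row does not reach only later rows make up. A row lasts 1/10 s, in which the tool goes at most 50 mm and 8.59 degrees, less where a joint would pass 70% of its speed; a pose out of reach is approached as far as the arm can. A call with a gripper value outside its range is refused whole. "jaw" is the opening, from 0 (shut) to 1 (fully open), set as the call begins (left out, the last holds). The fingers move at their own pace and stop on an object; "squeeze" is the grip in N (left out, the last holds). Time passes only in rows, so rows that repeat a pose let the fingers close. It gives the time, the measured TCP pose, the force, the opening and the grip force at its end, in the units of the state.
- sensors.sense(): the state, without advancing time (a new reading comes with each control period).
- optics.snapshot(name): name is "scene" or "top"; returns a dict with "pixels" (384x512x3 uint8, red, green, blue), "mtx" (3x3 intrinsics, pixels), "R" (3x3) and "t" (3): a world point X has camera coordinates R X + t. Camera axes: x right, y down, z forward; pixel columns grow to the right and rows downward; lengths in mm; the calibration is good to about 2 mm. A picture is of the moment at which its call begins. There is no depth.
- job.hand_in(): hands the job in; it is judged then, once.
The state is a dict: "time": time; "joint_pos": joint angles; "qd": joint speeds; "joint_efforts": joint torques, N m; "tool_pos": TCP position; "tcp_rot": TCP orientation; "ft_force": force on the tool from outside, world axes, zero at the start; "wrist_torque": the same for the moment, N m; "finger_gap": finger opening in mm; "grip_force": force on a finger pad.
Only numpy, scipy, OpenCV 4.12 (cv2) and the standard library are available. Lean on these libraries where they do the work, as an engineer would, in place of code of your own. Each camera call takes 0.05 s, during which the arm holds its last target. There are 200 camera calls.

## Working session

There is one attempt and no reset: what is moved stays moved. The work goes in short steps, Python scripts to look and compute and a tool call to move; the robot and the scene stay as the last step left them, time stands still between calls to the robot, and variables do not carry over. Pictures are saved under pics/ and viewed, at most 14 in all, crops included, and the job is handed in when it is done.

Besides the shell and the picture viewer there is one more tool, called by a JSON object that holds its "api" and its "payload", one argument or row to a line. play_rows: Moves the arm, as the interface text tells. Its arguments: {"type":"object","properties":{"motion":{"type":"array","items":{"type":"array","items":{"type":"array","items":{"type":"number"}}}},"jaw":{"type":"number"},"squeeze":{"type":"number"}},"required":["motion"]}

```bash
ls; mkdir -p pics; python3 - <<'E'
from bench import sensors, optics, job, r
import cv2
for n in("scene","top"):
    s=optics.snapshot(n); cv2.imwrite(f"pics/{n}0.png",s["pixels"][:,:,::-1]); print(n,s["mtx"],s["R"],s["t"], -s["R"].T@s["t"])
print(sensors.sense(), r.pinch_z)
E
```

```text
pics
scene [[447.28447922   0.         256.78298325]
 [  0.         447.28447922 197.683422  ]
 [  0.           0.           1.        ]] [[-0.59103269 -0.80647952 -0.01646616]
 [-0.38518241  0.30010076 -0.8726821 ]
 [ 0.70874175 -0.50944118 -0.48801108]] [310.98926328 309.40852178 887.32137855] [-325.89816597  609.99079105  708.15874231]
top [[381.808124     0.         246.43673795]
 [  0.         381.808124   196.18526218]
 [  0.           0.           1.        ]] [[-0.00142788 -0.99990622 -0.01362062]
 [-0.99799491  0.00228677 -0.06325296]
 [ 0.06327818  0.01350299 -0.99790458]] [   8.97459249  521.49602731 1069.69783076] [ 452.77466275   -6.66291329 1100.56476834]
{'time': 0.1, 'joint_pos': array([-7.80587811e+01,  7.51204555e+00,  8.53236303e+01, -6.46559378e-04,
        8.72627274e+01, -4.89307649e+00]), 'qd': array([-0.02000951, -0.08511784, -0.17145147, -0.0459716 ,  0.04095577,
        0.06815705]), 'joint_efforts': array([ 2.10350016e-03, -5.70950961e+01, -5.01942122e+01, -8.08845812e-05,
        8.08485289e-03,  3.20040238e-05]), 'tool_pos': array([ 173.67474925, -573.78430359,  230.3305006 ]), 'tcp_rot': array([-1.79901900e+02, -7.75003803e-03,  1.68343202e+01]), 'ft_force': array([-0.03289814,  0.06018381, -0.52745562]), 'wrist_torque': array([-0.00054325,  0.01452631,  0.04542596]), 'grip_force': 0.0, 'finger_gap': 85.44507610718028} 18.700000000000003
```

View pics/top0.png

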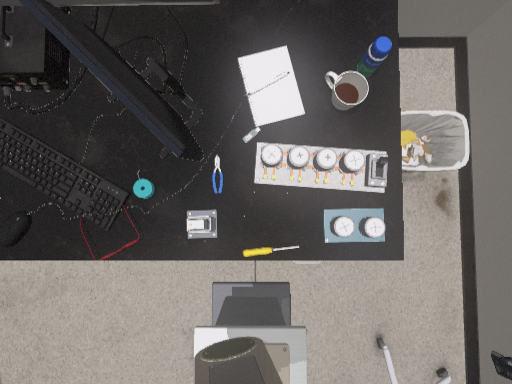

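View pics/scene0.png

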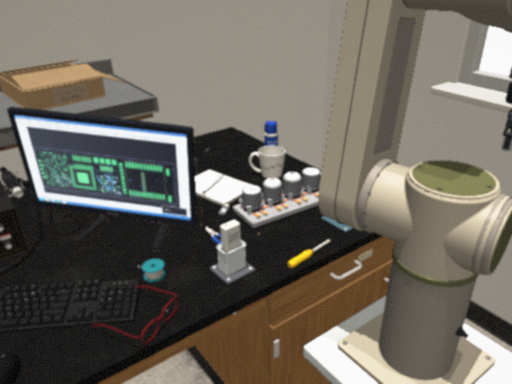

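The top view shows the bank spanning (256,145) to (388,190), with cans at (271,155), (299,157), (327,159) and (354,160). The isolator is at (377,170), the mat with its spares at (344,227) and (374,228), and the cradle with the tool at (202,224). I'll zoom in next.

```bash
cat > h.py <<'E'
from bench import sensors, optics, job, r
import cv2, numpy as np
np.set_printoptions(precision=1,suppress=True)
def ray(s,u,v,z):
    c=-s["R"].T@s["t"]; d=s["R"].T@np.linalg.solve(s["mtx"],[u,v,1.]); return c+d*(z-c[2])/d[2]
def proj(s,X):
    p=s["mtx"]@(s["R"]@np.array(X,float)+s["t"]); return p[:2]/p[2]
def crop(s,x0,y0,x1,y1,k): return cv2.resize(s["pixels"][y0:y1,x0:x1,::-1],None,fx=k,fy=k,interpolation=cv2.INTER_CUBIC)
E
python3 - <<'E'
from h import *
t=optics.snapshot("top"); s=optics.snapshot("scene")
a=crop(t,250,138,394,196,5.5); b=crop(s,225,155,345,230,4)
c=crop(t,180,205,220,245,6)
im=np.zeros((600,800,3),np.uint8); im[:a.shape[0],:a.shape[1]]=a[:, :800]; y=a.shape[0]
hh=min(600-y,b.shape[0]); im[y:y+hh,:b.shape[1]]=b[:hh]; im[y:y+240,500:740]=c
cv2.imwrite("pics/c1.png",im); print(y)
px=t["pixels"]; hsv=cv2.cvtColor(px,cv2.COLOR_RGB2HSV)
def comps(m,x0,y0,x1,y1,lo):
    mm=np.zeros_like(m); mm[y0:y1,x0:x1]=m[y0:y1,x0:x1]
    n,l,st,ce=cv2.connectedComponentsWithStats(mm.astype(np.uint8))
    for i in range(1,n):
        if st[i,4]>lo: print(st[i],ce[i])
white=(hsv[...,2]>190)&(hsv[...,1]<40)
print("white bank");comps(white,250,138,394,196,20)
print("white mat");comps(white,320,205,390,245,20)
print("tool");comps(white,180,205,225,245,20)
mat=(hsv[...,1]>50)&(hsv[...,0]>85)&(hsv[...,0]<115)
print("mat",px[212,330],hsv[212,330]);comps(mat,315,200,394,250,50)
br=(hsv[...,1]>110)&(hsv[...,0]<28)&(hsv[...,2]>100)
print("brass");comps(br,250,160,394,196,2)
E
```

```text
319
white bank
[ 255  143  131   50 3409] [314.3 167.3]
[282 155   5   8  33] [284.3 158.6]
[308 157   5   8  30] [310.6 160.9]
[373 161   3  16  33] [373.8 168.9]
white mat
[334 217  20  20 297] [344.  226.2]
[365 218  20  19 297] [374.6 226.9]
tool
[188 215  21   3  30] [199.1 216.4]
[187 218  24  15 216] [196.7 225.6]
mat [158 180 190] [ 99  43 190]
brass
```

View pics/c1.png

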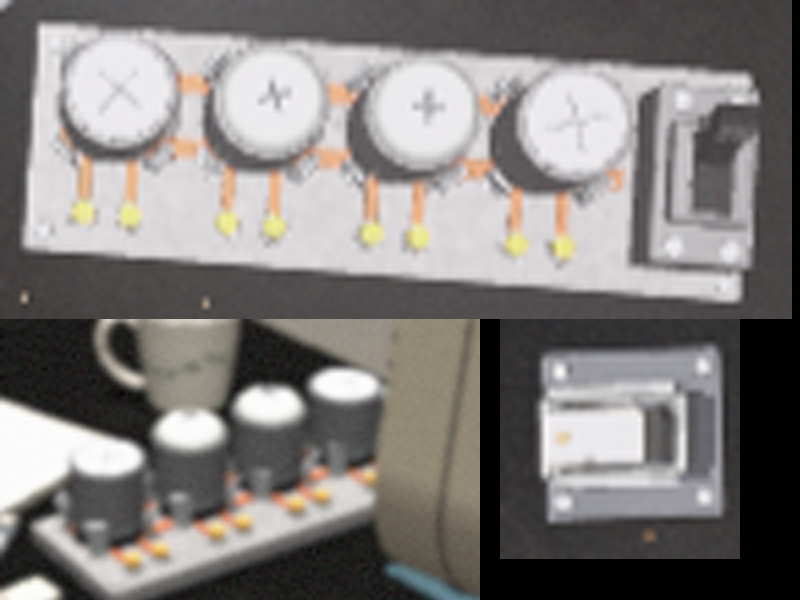

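The domed capacitors are in the middle, in sockets 2 and 3. The outer two, in sockets 1 and 4, are flat. The stud pairs show as yellow dots, from about (265,177) to (352,183) in full-frame pixels. The isolator handle leans away from the operator, so it is on.

```bash
python3 - <<'E'
from h import *
t=optics.snapshot("top"); px=t["pixels"].astype(int)
R_,G,B=px[...,0],px[...,1],px[...,2]
def comps(m,x0,y0,x1,y1,lo):
    mm=np.zeros(m.shape,np.uint8); mm[y0:y1,x0:x1]=m[y0:y1,x0:x1]
    n,l,st,ce=cv2.connectedComponentsWithStats(mm); return [(st[i],ce[i]) for i in range(1,n) if st[i,4]>=lo]
y=(R_-B>60)&(G-B>50)
print([ (a[4],c) for a,c in comps(y,255,170,375,190,3)])
c=np.array([[84,213],[131,216],[228,223],[274,226],[372,233],[419,237],[517,244],[564,247]])/5.5+[250,138]-0.4
P=np.array([ray(t,u,v,32) for u,v in c]); print(P)
k=np.array([3.162,2.838,2.162,1.838,1.162,.838,.162,-.162])*74
# fit: P = p0 + k*(dir)
A=np.c_[np.ones(8),k]; sol=np.linalg.lstsq(A,P[:,:2],rcond=None)[0]; print(sol, np.linalg.norm(sol[1]))
yaw=np.arctan2(-sol[1,0],sol[1,1]); print("yaw",np.degrees(yaw)); print("res",P[:,:2]-A@sol)
ex=np.array([np.cos(yaw),np.sin(yaw)]); ey=np.array([-ex[1],ex[0]])
st1=P[:,:2].mean(0)-111*ey; print("studs1",st1)
so1=st1+55*ex; print("sockets",[so1+74*i*ey for i in range(4)])
# can top check
for u,v,z in [(344,226.2,65),(374.6,226.9,65)]: print("spare",ray(t,u,v,z))
for u,v,z in [(250+119/5.5,138+93/5.5,86),(250+575/5.5,138+122/5.5,86)]: print("sound top",ray(t,u,v,z))
# cradle foot corners
q=np.array([[550,345],[720,345],[722,518],[548,522]]); q=(q-[500,0]-[0,319])/6+[180,205]
F=np.array([ray(t,u,v,6) for u,v in q]); print(F,F.mean(0))
w=np.array([[545,407],[643,405],[643,465],[545,473]])
w=(w-[500,319])/6.+[180,205]-.4
F=np.array([ray(t,u,v,137) for u,v in w]); print("tool",F,F.mean(0))
m=(R_<150)|(1>0)
mat=(B-R_>20)&(B>100)&(B<230)
ys,xs=np.nonzero(mat[200:250,315:394]); print("mat",ray(t,(xs.min()+xs.max())/2+315,(ys.min()+ys.max())/2+200,3),xs.min()+315,xs.max()+315,ys.min()+200,ys.max()+200, cv2.minAreaRect(np.c_[xs,ys].astype(np.float32)))
E
```

```text
[(np.int32(11), array([264.5, 176. ])), (np.int32(9), array([273., 177.])), (np.int32(11), array([290.8, 177.8])), (np.int32(11), array([299.5, 178.6])), (np.int32(9), array([317., 180.])), (np.int32(11), array([325.5, 180.6])), (np.int32(10), array([343.2, 182. ])), (np.int32(10), array([352.2, 182.5]))]
[[ 576.4  -44.1   32. ]
 [ 574.8  -68.1   32. ]
 [ 571.  -117.6   32. ]
 [ 569.4 -141.    32. ]
 [ 565.7 -190.9   32. ]
 [ 563.6 -214.8   32. ]
 [ 559.8 -264.5   32. ]
 [ 558.2 -288.3   32. ]]
[[ 559.1 -276.3]
 [   0.1    1. ]] 0.995087636585671
yaw -4.29534292198091
res [[-0.2 -0. ]
 [ 0.  -0.2]
 [ 0.  -0. ]
 [ 0.2  0.3]
 [ 0.2  0.1]
 [-0.1  0. ]
 [-0.1 -0.1]
 [ 0.  -0.1]]
studs1 [ 559.  -276.9]
sockets [array([ 613.9, -281. ]), array([ 619.4, -207.2]), array([ 625. , -133.4]), array([630.5, -59.6])]
spare [ 436.8 -255.5   65. ]
spare [ 434.8 -337.6   65. ]
sound top [627.7 -60.6  86. ]
sound top [ 612.7 -281.6   86. ]
[[484.7 175.1   6. ]
 [484.6  93.6   6. ]
 [402.2  92.4   6. ]
 [400.4 175.4   6. ]] [443.  134.1   6. ]
tool [[455.8 156.3 137. ]
 [456.6 115.  137. ]
 [431.5 114.8 137. ]
 [428.2 156.  137. ]] [443.  135.5 137. ]
mat [ 439.2 -298.9    3. ] 324 384 208 242 ((38.795654296875, 24.804540634155273), (33.725006103515625, 60.029624938964844), 88.72696685791016)
```

```bash
python3 - <<'E'
from h import *
t=optics.snapshot("top")
q=np.array([[40,25],[750,75],[740,300],[22,248]])/5.5+[250,138]-.4
F=np.array([ray(t,u,v,22) for u,v in q]); o=F.mean(0)[:2]; print(F,o)
a=np.radians(-4.3); ex=np.array([np.cos(a),np.sin(a)]); ey=np.array([-ex[1],ex[0]])
print("hinge",o+8*ex-184*ey,"tip on",o+33*ex-184*ey)
print("handle px", ray(t,250+735/5.5,138+125/5.5,105))
for s in ([613.9,-281],[630.5,-59.6]): d=np.array(s)-o; print(d@ex,d@ey)
E
```

```text
[[ 675.7  -22.1   22. ]
 [ 648.1 -388.2   22. ]
 [ 531.7 -380.3   22. ]
 [ 559.5  -12.4   22. ]] [ 603.7 -200.8]
hinge [ 597.9 -384.9] tip on [ 622.8 -386.7]
handle px [ 608.  -352.2  105. ]
16.149910629488726 -79.24380065428358
16.10289372665672 142.7776347734941
```

{"api": "play_rows", "payload": {
  "motion": [
    [[0, 0, -2, 0, 0, -8.5], [0, 0, -4, 0, 0, -17], [0, 0, -4, 0, 0, -25.5], [0, 0, -4, 0, 0, -34], [0, 0, -4, 0, 0, -34]]
  ],
  "jaw": 0,
  "squeeze": 60
}}

```text
time: 0.8
tool_pos: [173.8, -574.3, 271.4]
tcp_rot: [180.0, 0.0, 51.0]
ft_force: [-1.1, 0.3, 0.5]
finger_gap: 12.1
grip_force: 0.0
```

{"api": "play_rows", "payload": {
  "motion": [
    [[0, 0, 0, 0, 0, -8.5], [0, 0, 0, 0, 0, -17], [0, 0, 0, 0, 0, -25.5], [0, 0, 0, 0, 0, -34.9], [0, 0, 0, 0, 0, -34.9]]
  ]
}}

```text
time: 1.3
tool_pos: [173.7, -574.1, 271.0]
tcp_rot: [-180.0, -0.0, 85.7]
ft_force: [0.4, 0.5, -0.9]
finger_gap: -0.0
grip_force: 0.0
```

```bash
python3 - <<'E'
from h import *
t=optics.snapshot("top")
im=crop(t,355,145,395,200,10)
o=np.array([603.7,-200.8]);a=np.radians(-4.3); ex=np.array([np.cos(a),np.sin(a)]); ey=np.array([-ex[1],ex[0]])
for n,(bx,z),c in (("tip",(33,105),(0,0,255)),("hinge",(8,46),(0,255,0)),("top69",(8,69),(255,0,0))):
    p=proj(t,[*(o+bx*ex-152*ey),z]); print(n,o+bx*ex-152*ey,p); cv2.circle(im,tuple(int(v) for v in (p-[355,145]+.5)*10),4,c,-1)
cv2.imwrite("pics/iso.png",im)
E
```

```text
tip [ 625.2 -354.8] [384.5 154.2]
hinge [ 600.3 -353. ] [376.6 166.8]
top69 [ 600.3 -353. ] [379.4 165.6]
```

View pics/iso.png

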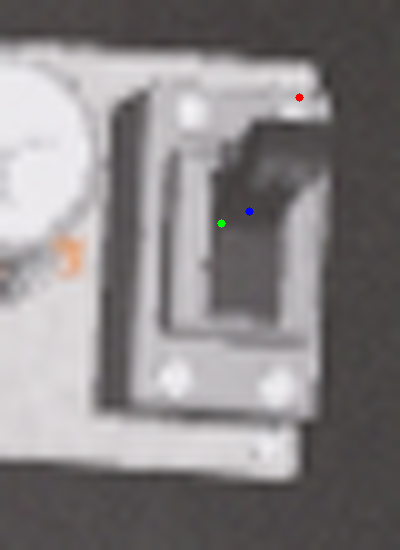

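The handle tip is near full-frame pixel (386,160) and the slot centre near (379.5,169). That puts the hinge at about x=590, y=-355. I'll approach from the far side.

{"api": "play_rows", "payload": {
  "motion": [
    [[2.5, 4.6, 0, 0, 0, 0], [5, 9.2, 0, 0, 0, 0], [7.5, 13.8, 0, 0, 0, 0], [10, 18.4, 0, 0, 0, 0], [12.5, 23, 0, 0, 0, 0]]
  ]
}}

```text
time: 1.85
tool_pos: [403.3, -470.5, 271.3]
tcp_rot: [180.0, 0.0, 85.3]
ft_force: [-0.2, -0.6, -0.2]
finger_gap: -0.3
grip_force: 0.0
```

{"api": "play_rows", "payload": {
  "motion": [
    [[2.5, 4.6, 0, 0, 0, 0], [5, 9.2, 0, 0, 0, 0], [7.5, 13.8, 0, 0, 0, 0], [10, 18.4, 0, 0, 0, 0], [12.9, 23.5, 0, 0, 0, 0]]
  ]
}}

```text
time: 2.35
tool_pos: [630.9, -367.0, 271.1]
tcp_rot: [-180.0, 0.0, 85.3]
ft_force: [0.6, -0.7, 0.5]
finger_gap: 0.3
grip_force: 0.0
```

{"api": "play_rows", "payload": {
  "motion": [
    [[0, 0, 4, 0, 0, 0], [0, 0, 8, 0, 0, 0], [0, 0, 11, 0, 0, 0], [0, 0, 11, 0, 0, 0]]
  ]
}}

```text
time: 2.75
tool_pos: [626.2, -365.8, 153.7]
tcp_rot: [-179.4, -0.3, 85.4]
ft_force: [-1.4, -0.1, -0.9]
finger_gap: -0.3
grip_force: 0.0
```

```bash
python3 - <<'E'
from h import *
t=optics.snapshot("top"); print(sensors.sense()["tool_pos"])
im=np.hstack([crop(t,340,120,410,200,7)])
cv2.imwrite("pics/iso2.png",im)
E
```

```text
[ 627.6 -366.9  157.8]
```

View pics/iso2.png

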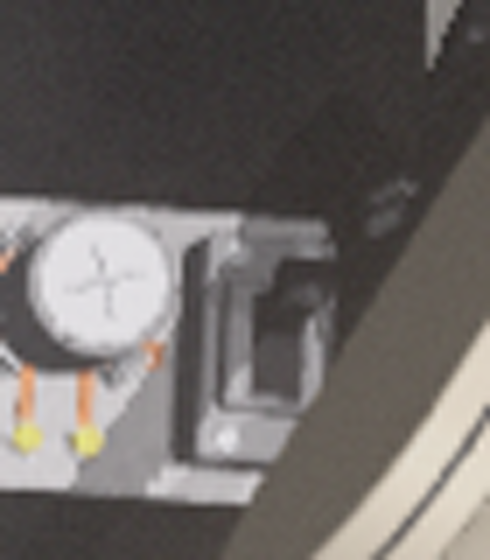

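The picture shows the closed fingers hovering above and beyond the isolator. The handle is still visible at crop (300,275). I'll move farther out, descend behind it, then push.

{"api": "play_rows", "payload": {
  "motion": [
    [[1.3, 3, 0, 0, 0, -0.3], [1.3, 3, 0, 0, 0, -0.3], [1.3, 3, 4, 0, 0, -0.3], [1.3, 3, 7, 0, 0, -0.3], [1.3, 3, 7, 0, 0, -0.3]]
  ]
}}

```text
time: 3.3
tool_pos: [657.9, -356.4, 87.8]
tcp_rot: [-179.7, -0.2, 85.9]
ft_force: [-0.2, 1.0, -0.7]
finger_gap: -0.2
grip_force: 0.0
```

{"api": "play_rows", "payload": {
  "motion": [
    [[0, -1, 0, 0, 0, 0], [0, -2, 0, 0, 0, 0], [0, -3, 0, 0, 0, 0], [0, -3, 0, 0, 0, 0]]
  ]
}}

```text
time: 3.7
tool_pos: [631.5, -357.1, 96.6]
tcp_rot: [179.7, 0.2, 85.9]
ft_force: [0.6, -0.1, -0.1]
finger_gap: -0.2
grip_force: 0.0
```

{"api": "play_rows", "payload": {
  "motion": [
    [[0, -0.5, 0, 0, 0, 0], [0, -1, 0, 0, 0, 0], [0, -1.5, 0, 0, 0, 0], [0, -1.5, 0, 0, 0, 0]]
  ]
}}

```text
time: 4.1
tool_pos: [615.0, -354.5, 92.0]
tcp_rot: [180.0, 0.0, 86.0]
ft_force: [1.2, -0.0, 0.3]
finger_gap: 0.0
grip_force: 0.6
```

{"api": "play_rows", "payload": {
  "motion": [
    [[0, -0.4, 0, 0, 0, 0], [0, -0.8, 0, 0, 0, 0], [0, -1, 0, 0, 0, 0], [0, -1, 0, 0, 0, 0]]
  ]
}}

```text
time: 4.5
tool_pos: [604.7, -353.5, 91.0]
tcp_rot: [-179.9, -0.0, 86.0]
ft_force: [-0.5, -0.5, 0.0]
finger_gap: 0.0
grip_force: 0.0
```

{"api": "play_rows", "payload": {
  "motion": [
    [[0, -0.3, 0, 0, 0, 0], [0, -0.6, 0, 0, 0, 0], [0, -0.6, 0, 0, 0, 0]]
  ]
}}

```text
time: 4.8
tool_pos: [598.8, -353.0, 91.0]
tcp_rot: [-180.0, -0.0, 86.0]
ft_force: [0.6, 0.8, 0.2]
finger_gap: 0.1
grip_force: 0.0
```

{"api": "play_rows", "payload": {
  "motion": [
    [[0, -0.3, 0, 0, 0, 0], [0, -0.5, 0, 0, 0, 0], [0, -0.5, 0, 0, 0, 0]]
  ]
}}

```text
time: 5.1
tool_pos: [594.0, -352.8, 91.3]
tcp_rot: [-180.0, -0.0, 86.0]
ft_force: [-0.2, 1.0, -0.3]
finger_gap: -0.4
grip_force: 0.0
```

{"api": "play_rows", "payload": {
  "motion": [
    [[0, -0.4, 0, 0, 0, 0], [0, -0.6, 0, 0, 0, 0], [0, -0.6, 0, 0, 0, 0]]
  ]
}}

```text
time: 5.4
tool_pos: [589.0, -352.5, 91.8]
tcp_rot: [179.9, 0.0, 86.0]
ft_force: [4.6, -0.6, -1.0]
finger_gap: 0.0
grip_force: 2.0
```

```bash
python3 - <<'E'
from h import *
t=optics.snapshot("top"); S=sensors.sense(); print(S["tool_pos"],S["ft_force"])
s=optics.snapshot("scene")
im=np.hstack([crop(t,345,130,400,200,8)])
cv2.imwrite("pics/iso3.png",im)
E
```

```text
[ 588.9 -352.5   91.7] [ 4.8 -1.1 -0.6]
```

View pics/iso3.png

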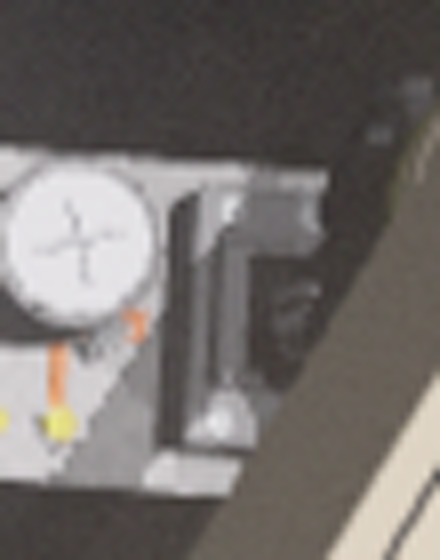

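The fingers are in the isolator slot region and the force has risen to 4.8 N, which suggests the end stop. I'll press 3 mm more to confirm, then back off and go up.

{"api": "play_rows", "payload": {
  "motion": [
    [[0, -0.3, 0, 0, 0, 0], [0, -0.3, 0, 0, 0, 0]]
  ]
}}

```text
time: 5.7
tool_pos: [588.1, -352.5, 92.7]
tcp_rot: [179.6, 0.1, 86.1]
ft_force: [14.6, -0.7, -2.4]
finger_gap: -0.3
grip_force: 5.9
```

{"api": "play_rows", "payload": {
  "motion": [
    [[0, 1.5, 0, 0, 0, 0], [0, 1.5, -5, 0, 0, 0], [0, 1.5, -10, 0, 0, 0], [0, 1.5, -15, 0, 0, 0]]
  ]
}}

```text
time: 6.1
tool_pos: [599.3, -352.9, 242.0]
tcp_rot: [-179.8, -0.1, 86.0]
ft_force: [1.1, -1.0, 1.2]
finger_gap: 0.2
grip_force: 0.0
```

{"api": "play_rows", "payload": {
  "motion": [
    [[5, -2, -4, 0, 0, 0], [10, -4, -4, 0, 0, 0], [14.5, -6, -4, 0, 0, 0], [19, -8, -4, 0, 0, 0], [23.5, -10, -4, 0, 0, 0]]
  ],
  "jaw": 0.7
}}

```text
time: 6.6
tool_pos: [520.7, -125.4, 281.2]
tcp_rot: [-180.0, 0.0, 86.0]
ft_force: [0.4, 0.7, 0.9]
finger_gap: 59.6
grip_force: 0.0
```

{"api": "play_rows", "payload": {
  "motion": [
    [[4.5, -1, 0, 0, 0, 0], [9, -2, 0, 0, 0, 0], [13.5, -3, 0, 0, 0, 0], [18, -4, 0, 0, 0, 0], [22, -4.5, 0, 0, 0, 0]]
  ]
}}

```text
time: 7.1
tool_pos: [491.2, 97.4, 281.3]
tcp_rot: [-180.0, 0.0, 86.0]
ft_force: [0.2, 0.0, 0.8]
finger_gap: 59.7
grip_force: 0.0
```

```bash
python3 - <<'E'
from h import *
t=optics.snapshot("top"); S=sensors.sense(); print(S["tool_pos"],S["tcp_rot"])
im=np.zeros((440,780,3),np.uint8)
a=crop(t,355,145,395,200,8); im[:440,:320]=a
b=crop(t,175,200,232,255,8); im[:440,324:780]=b
cv2.imwrite("pics/iso4.png",im)
E
```

```text
[490.8 102.6 281.3] [-179.9   -0.2   86.2]
```

View pics/iso4.png

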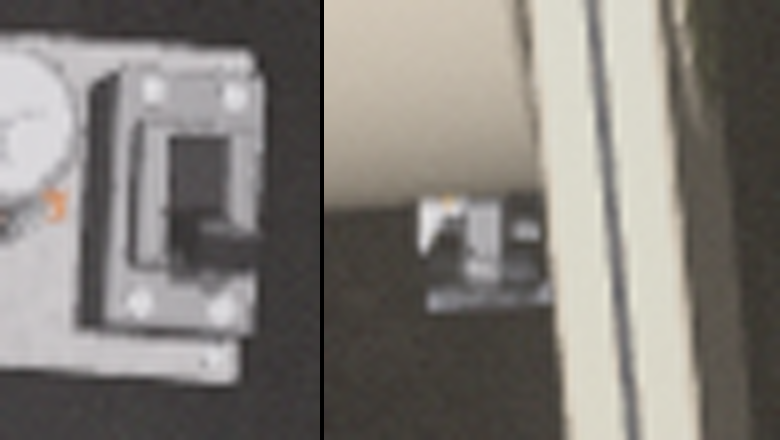

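The isolator is off now: its handle leans toward the studs, at crop (220,240). Next I'll measure the cradle and tool more carefully from the first picture.

```bash
python3 - <<'E'
from h import *
t=optics.snapshot("top"); px=cv2.imread("pics/top0.png")
g=cv2.cvtColor(px,cv2.COLOR_BGR2GRAY)[200:250,175:232]
g=cv2.resize(g,None,fx=4,fy=4,interpolation=cv2.INTER_CUBIC)
for th,z in ((85,8),(100,8),(225,137)):
    m=(g>th).astype(np.uint8); n,l,st,ce=cv2.connectedComponentsWithStats(m); i=1+st[1:,4].argmax()
    pts=np.argwhere(l==i)[:,::-1].astype(np.float32); q=cv2.boxPoints(cv2.minAreaRect(pts))/4-.375+[175,200]
    F=np.array([ray(t,u,v,z)[:2] for u,v in q]); e=[F[(k+1)%4]-F[k] for k in range(4)]
    print(th,F.mean(0),[np.linalg.norm(v) for v in e[:2]],[np.degrees(np.arctan2(v[1],v[0])) for v in e[:2]])
print(sensors.sense()["tool_pos"])
E
```

```text
85 [443.7 137.4] [np.float64(88.97924512152596), np.float64(82.13187851111883)] [np.float64(-88.33592205186974), np.float64(-178.02218408785552)]
100 [443.5 137.2] [np.float64(88.58863862947608), np.float64(80.7322030424562)] [np.float64(-87.98620621341658), np.float64(-177.67140078098387)]
225 [441.8 136.2] [np.float64(40.58509462329016), np.float64(23.87721818294964)] [np.float64(-88.08003484139132), np.float64(-177.65117414254436)]
[491.3  99.7 281.2]
```

{"api": "play_rows", "payload": {
  "motion": [
    [[1.6, -2.6, 0, 0, 0, -3], [3.3, -5.1, 0, 0, 0, -5.8], [3.3, -5.1, 4, 0, 0, -5.8], [3.3, -5.1, 8, 0, 0, -5.8], [3.3, -5.1, 8, 0, 0, -5.8]]
  ],
  "jaw": 0.7
}}

```text
time: 7.7
tool_pos: [439.9, 130.8, 195.3]
tcp_rot: [-179.4, 0.1, 91.8]
ft_force: [-0.1, 0.1, -0.1]
finger_gap: 59.5
grip_force: 0.0
```

```bash
python3 - <<'E'
from h import *
s=optics.snapshot("scene"); S=sensors.sense(); print(S["tool_pos"],S["tcp_rot"])
cv2.imwrite("pics/tool1.png",crop(s,190,150,300,290,4))
E
```

```text
[441.7 131.1 198.8] [-179.6    0.1   91.8]
```

View pics/tool1.png

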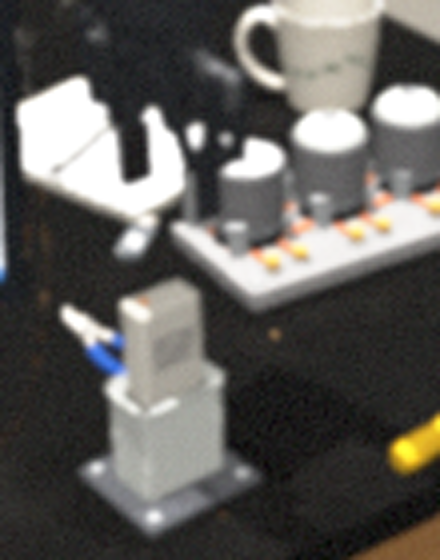

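The tool stands upright in its cradle with the fingers above it. I'll shift 5 mm in y, descend and grip.

{"api": "play_rows", "payload": {
  "motion": [
    [[0.5, 0.1, 3, 0, 0, 0], [0.5, 0.1, 6, 0, 0, 0], [0.5, 0.1, 9, 0, 0, 0], [0.5, 0.1, 10.8, 0, 0, 0], [0.5, 0.1, 10.8, 0, 0, 0]]
  ]
}}

```text
time: 8.25
tool_pos: [444.4, 136.5, 92.9]
tcp_rot: [-179.8, 0.0, 91.8]
ft_force: [0.2, 0.6, -0.1]
finger_gap: 59.9
grip_force: 0.0
```

{"api": "play_rows", "payload": {
  "motion": [
    [[0, 0, 0, 0, 0, 0], [0, 0, 0, 0, 0, 0], [0, 0, 0, 0, 0, 0], [0, 0, 0, 0, 0, 0]]
  ],
  "jaw": 0.0,
  "squeeze": 60
}}

```text
time: 8.65
tool_pos: [446.4, 137.4, 95.4]
tcp_rot: [179.8, -0.0, 91.8]
ft_force: [-0.7, -0.7, 6.9]
finger_gap: 23.1
grip_force: 61.2
```

{"api": "play_rows", "payload": {
  "motion": [
    [[0, 0, 0, 0, 0, 0], [0, 0, 0, 0, 0, 0], [0, 0, 0, 0, 0, 0]]
  ]
}}

```text
time: 8.95
tool_pos: [446.4, 137.4, 95.4]
tcp_rot: [179.8, -0.0, 91.8]
ft_force: [-0.6, -1.1, 7.5]
finger_gap: 23.0
grip_force: 61.2
```

{"api": "play_rows", "payload": {
  "motion": [
    [[0, 0, -2.5, 0, 0, 0], [0, 0, -6, 0, 0, 0], [0, 0, -10, 0, 0, 0], [0, 0, -14, 0, 0, 0], [0, 0, -14, 0, 0, 0]]
  ]
}}

```text
time: 9.45
tool_pos: [448.1, 137.9, 240.7]
tcp_rot: [179.4, -0.1, 91.8]
ft_force: [0.6, -0.1, -0.4]
finger_gap: 23.5
grip_force: 60.3
```

{"api": "play_rows", "payload": {
  "motion": [
    [[-4.2, 1, 0, 0, 0, 0], [-8.4, 2, 0, 0, 0, 0], [-12.6, 3, 0, 0, 0, 0], [-16.8, 4, 0, 0, 0, 0], [-21, 5, 0, 0, 0, 0]]
  ]
}}

```text
time: 9.95
tool_pos: [501.6, -72.7, 233.2]
tcp_rot: [180.0, 0.0, 91.8]
ft_force: [0.1, -0.0, -0.6]
finger_gap: 23.6
grip_force: 60.3
```

{"api": "play_rows", "payload": {
  "motion": [
    [[-4.2, 1, 0, 0, 0, 0], [-8.4, 2, 0, 0, 0, 0], [-12.6, 3, 0, 0, 0, 3], [-16.8, 4, 0, 0, 0, 6.1], [-20.8, 5, 0, 0, 0, 6.1]]
  ]
}}

```text
time: 10.45
tool_pos: [558.1, -279.2, 232.9]
tcp_rot: [-180.0, -0.0, 85.6]
ft_force: [1.8, 1.1, -0.6]
finger_gap: 23.2
grip_force: 60.2
```

```bash
cat > go.py <<'E'
# usage: go.py x y [psi]: move needed in tool cm
from h import *
import sys
S=sensors.sense(); p=S["tool_pos"]; ps=np.radians(S["tcp_rot"][2]); a=[float(v) for v in sys.argv[1:]]
d=np.array(a[:2])-p[:2]; tx=np.array([np.cos(ps),np.sin(ps)]); ty=np.array([np.sin(ps),-np.cos(ps)])
print(p,S["tcp_rot"],"gap",S["finger_gap"],"| x %.2f y %.2f cm"%(d@tx/10,d@ty/10), "az %.1f"%(np.degrees(ps)-a[2]) if len(a)>2 else "")
E
python3 go.py 559 -276.9 85.7
```

```text
[ 558.1 -279.2  232.9] [-180.    -0.    85.6] gap 23.153839554557795 | x 0.24 y 0.07 cm az -0.1
```

{"api": "play_rows", "payload": {
  "motion": [
    [[0.2, 0.1, 3, 0, 0, 0], [0.2, 0.1, 6, 0, 0, 0], [0.2, 0.1, 9, 0, 0, 0], [0.2, 0.1, 9.8, 0, 0, 0], [0.2, 0.1, 9.8, 0, 0, 0]]
  ]
}}

```text
time: 10.95
tool_pos: [558.1, -274.7, 133.4]
tcp_rot: [-179.8, -0.1, 85.7]
ft_force: [-0.1, -0.0, -0.6]
finger_gap: 23.7
grip_force: 60.2
```

```bash
python3 go.py 559 -276.9; python3 - <<'E'
from h import *
t=optics.snapshot("top");s=optics.snapshot("scene")
a=crop(s,280,145,380,230,5); b=crop(t,320,140,370,195,5.5)
im=np.zeros((425,780,3),np.uint8); im[:a.shape[0],:a.shape[1]]=a; im[:b.shape[0],503:503+b.shape[1]]=b
cv2.imwrite("pics/st1.png",im)
E
```

```text
[ 558.1 -274.7  133.4] [-179.8   -0.1   85.7] gap 23.72631242611438 | x -0.21 y 0.11 cm
```

View pics/st1.png

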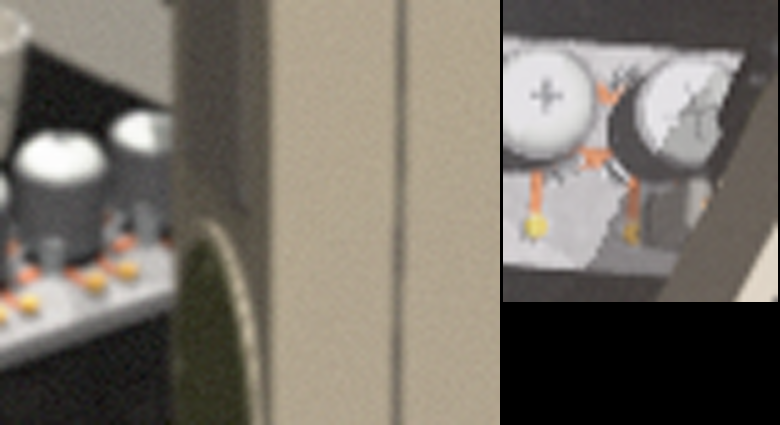

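The top view shows the tool body right beside the left stud of pair 1, at about (632,235) in the crop. The arm hides the rest. I'll descend and use the contact height to confirm.

{"api": "play_rows", "payload": {
  "motion": [
    [[-0.2, 0.1, 0.5, 0, 0, 0], [-0.2, 0.1, 1.0, 0, 0, 0], [-0.2, 0.1, 1.0, 0, 0, 0]]
  ]
}}

```text
time: 11.35
tool_pos: [560.0, -277.5, 125.1]
tcp_rot: [-180.0, -0.0, 85.7]
ft_force: [-0.9, 0.7, -1.1]
finger_gap: 23.1
grip_force: 60.2
```

{"api": "play_rows", "payload": {
  "motion": [
    [[0, 0, 0.2, 0, 0, 0], [0, 0, 0.4, 0, 0, 0], [0, 0, 0.4, 0, 0, 0]]
  ]
}}

```text
time: 11.65
tool_pos: [559.9, -277.4, 120.9]
tcp_rot: [-180.0, -0.0, 85.7]
ft_force: [0.0, -0.8, -1.1]
finger_gap: 23.4
grip_force: 60.2
```

{"api": "play_rows", "payload": {
  "motion": [
    [[0, 0, 0.1, 0, 0, 0], [0, 0, 0.2, 0, 0, 0], [0, 0, 0.2, 0, 0, 0]]
  ]
}}

```text
time: 11.95
tool_pos: [560.3, -277.7, 120.4]
tcp_rot: [180.0, 0.0, 85.7]
ft_force: [-2.8, 1.2, 5.3]
finger_gap: 23.8
grip_force: 61.0
```

{"api": "play_rows", "payload": {
  "motion": [
    [[0, 0, 0.1, 0, 0, 0], [0, 0, 0.2, 0, 0, 0], [0, 0, 0.2, 0, 0, 0]]
  ]
}}

```text
time: 12.25
tool_pos: [560.6, -277.8, 120.2]
tcp_rot: [179.9, 0.1, 85.7]
ft_force: [-6.5, 3.8, 16.8]
finger_gap: 23.7
grip_force: 62.5
```

The contact height matches the prongs standing on the stud tops. I'll hold, then go on to pairs 2, 3 and 4.

{"api": "play_rows", "payload": {
  "motion": [
    [[0, 0, 0, 0, 0, 0], [0, 0, 0, 0, 0, 0], [0, 0, 0, 0, 0, 0], [0, 0, 0, 0, 0, 0], [0, 0, 0, 0, 0, 0]]
  ]
}}

```text
time: 12.75
tool_pos: [560.6, -277.8, 120.2]
tcp_rot: [179.9, 0.1, 85.7]
ft_force: [-7.6, 3.4, 16.5]
finger_gap: 23.4
grip_force: 62.5
```

{"api": "play_rows", "payload": {
  "motion": [
    [[0, 0, -3, 0, 0, 0], [3.5, 0, -3, 0, 0, 0], [7.4, 0, -3, 0, 0, 0], [7.4, 0, -3, 0, 0, 0], [7.4, 0, -3, 0, 0, 0]]
  ]
}}

```text
time: 13.25
tool_pos: [565.8, -202.9, 147.4]
tcp_rot: [180.0, 0.0, 85.8]
ft_force: [0.3, -0.6, -0.8]
finger_gap: 23.7
grip_force: 60.1
```

```bash
python3 go.py 564.5 -203.1 85.7
```

```text
[ 565.8 -202.9  147.4] [180.    0.   85.8] gap 23.664699649974366 | x -0.03 y -0.13 cm az 0.1
```

{"api": "play_rows", "payload": {
  "motion": [
    [[0, -0.1, 1.5, 0, 0, 0], [0, -0.1, 2.5, 0, 0, 0], [0, -0.1, 3.0, 0, 0, 0], [0, -0.1, 3.0, 0, 0, 0], [0, -0.1, 3.0, 0, 0, 0]]
  ]
}}

```text
time: 13.75
tool_pos: [565.0, -205.1, 119.7]
tcp_rot: [179.9, 0.1, 85.7]
ft_force: [-7.3, 2.0, 22.9]
finger_gap: 23.6
grip_force: 63.2
```

{"api": "play_rows", "payload": {
  "motion": [
    [[0, 0, 0, 0, 0, 0], [0, 0, 0, 0, 0, 0], [0, 0, 0, 0, 0, 0]]
  ]
}}

```text
time: 14.05
tool_pos: [565.0, -205.0, 119.7]
tcp_rot: [179.9, 0.1, 85.7]
ft_force: [-7.9, 2.8, 22.5]
finger_gap: 23.3
grip_force: 63.2
```

{"api": "play_rows", "payload": {
  "motion": [
    [[0, 0, -3, 0, 0, 0], [3.5, 0, -3, 0, 0, 0], [7.4, 0, -3, 0, 0, 0], [7.4, 0, -3, 0, 0, 0], [7.4, 0, -3, 0, 0, 0]]
  ]
}}

```text
time: 14.55
tool_pos: [569.5, -129.8, 145.8]
tcp_rot: [-179.9, -0.0, 85.8]
ft_force: [0.5, -0.2, -1.7]
finger_gap: 23.5
grip_force: 60.2
```

```bash
python3 go.py 570.1 -129.3 85.7
```

```text
[ 569.5 -129.8  145.8] [-179.9   -0.    85.8] gap 23.493199171552973 | x 0.05 y 0.06 cm az 0.1
```

{"api": "play_rows", "payload": {
  "motion": [
    [[0, 0, 1.5, 0, 0, 0], [0, 0, 2.5, 0, 0, 0], [0, 0, 2.8, 0, 0, 0], [0, 0, 2.8, 0, 0, 0], [0, 0, 2.8, 0, 0, 0]]
  ]
}}

```text
time: 15.05
tool_pos: [569.7, -130.9, 119.6]
tcp_rot: [-180.0, 0.0, 85.7]
ft_force: [-5.2, 1.9, 13.0]
finger_gap: 23.3
grip_force: 62.0
```

{"api": "play_rows", "payload": {
  "motion": [
    [[0, 0, 0, 0, 0, 0], [0, 0, 0, 0, 0, 0], [0, 0, 0, 0, 0, 0]]
  ]
}}

```text
time: 15.35
tool_pos: [569.7, -130.9, 119.6]
tcp_rot: [-180.0, 0.0, 85.7]
ft_force: [-6.9, 0.6, 13.9]
finger_gap: 23.6
grip_force: 62.0
```

{"api": "play_rows", "payload": {
  "motion": [
    [[0, 0, -3, 0, 0, 0], [3.5, 0, -3, 0, 0, 0], [7.4, 0, -3, 0, 0, 0], [7.4, 0, -3, 0, 0, 0], [7.4, 0, -3, 0, 0, 0]]
  ]
}}

```text
time: 15.85
tool_pos: [575.0, -56.1, 147.7]
tcp_rot: [-179.9, 0.0, 85.8]
ft_force: [0.7, -0.3, -1.3]
finger_gap: 23.5
grip_force: 60.2
```

```bash
python3 go.py 575.6 -55.5 85.7
```

```text
[575.  -56.1 147.7] [-179.9    0.    85.8] gap 23.493749695190495 | x 0.06 y 0.06 cm az 0.1
```

{"api": "play_rows", "payload": {
  "motion": [
    [[0, 0, 1.5, 0, 0, 0], [0, 0, 2.5, 0, 0, 0], [0, 0, 3.0, 0, 0, 0], [0, 0, 3.0, 0, 0, 0], [0, 0, 3.0, 0, 0, 0]]
  ]
}}

```text
time: 16.35
tool_pos: [575.8, -57.3, 119.7]
tcp_rot: [180.0, 0.0, 85.7]
ft_force: [-3.1, 0.2, 9.7]
finger_gap: 23.4
grip_force: 61.5
```

{"api": "play_rows", "payload": {
  "motion": [
    [[0, 0, 0, 0, 0, 0], [0, 0, 0, 0, 0, 0], [0, 0, 0, 0, 0, 0]]
  ]
}}

```text
time: 16.65
tool_pos: [575.8, -57.3, 119.7]
tcp_rot: [180.0, 0.0, 85.7]
ft_force: [-2.6, 0.6, 9.6]
finger_gap: 23.5
grip_force: 61.5
```

{"api": "play_rows", "payload": {
  "motion": [
    [[0, 0, -4, 0, 0, 0], [0, 0, -8, 0, 0, 0], [2, -3, -12, 0, 0, 0], [5, -5, -12, 0, 0, 0], [8, -7, -12, 0, 0, 0]]
  ]
}}

```text
time: 17.15
tool_pos: [511.8, 28.7, 240.3]
tcp_rot: [179.9, -0.0, 85.6]
ft_force: [0.7, 1.7, -1.4]
finger_gap: 23.3
grip_force: 60.2
```

{"api": "play_rows", "payload": {
  "motion": [
    [[3.5, -2.3, 0, 0, 0, -2], [7, -4.6, 0, 0, 0, -4], [10.4, -7.2, 0, 0, 0, -6], [10.4, -7.2, 0, 0, 0, -6], [10.4, -7.2, 0, 0, 0, -6]]
  ]
}}

```text
time: 17.65
tool_pos: [447.3, 138.1, 238.3]
tcp_rot: [-180.0, 0.0, 91.8]
ft_force: [0.1, 0.2, -0.6]
finger_gap: 23.0
grip_force: 60.0
```

```bash
python3 go.py 446.4 137.4 91.8
```

```text
[447.3 138.1 238.3] [-180.     0.    91.8] gap 23.03090464036441 | x -0.06 y -0.10 cm az -0.0
```

{"api": "play_rows", "payload": {
  "motion": [
    [[-0.1, -0.1, 3, 0, 0, 0], [-0.1, -0.1, 5, 0, 0, 0], [-0.1, -0.1, 7, 0, 0, 0], [-0.1, -0.1, 7, 0, 0, 0]]
  ]
}}

```text
time: 18.05
tool_pos: [445.1, 135.0, 165.4]
tcp_rot: [-179.6, 0.1, 91.6]
ft_force: [0.1, -0.2, -0.5]
finger_gap: 23.5
grip_force: 60.1
```

{"api": "play_rows", "payload": {
  "motion": [
    [[0, 0, 1.5, 0, 0, 0], [0, 0, 3, 0, 0, 0], [0, 0, 4.5, 0, 0, 0], [0, 0, 5.5, 0, 0, 0], [0, 0, 5.5, 0, 0, 0]]
  ]
}}

```text
time: 18.55
tool_pos: [446.1, 136.5, 112.9]
tcp_rot: [-179.9, 0.0, 91.7]
ft_force: [-0.3, 1.0, -2.3]
finger_gap: 23.6
grip_force: 60.1
```

```bash
python3 go.py 446.4 137.4 91.8
```

```text
[446.1 136.5 112.9] [-179.9    0.    91.7] gap 23.55081295852432 | x 0.09 y 0.03 cm az -0.1
```

{"api": "play_rows", "payload": {
  "motion": [
    [[0.1, 0, 0.8, 0, 0, 0], [0.1, 0, 1.5, 0, 0, 0], [0.1, 0, 1.7, 0, 0, 0], [0.1, 0, 1.7, 0, 0, 0]]
  ]
}}

```text
time: 18.95
tool_pos: [446.8, 138.0, 97.1]
tcp_rot: [180.0, 0.0, 91.7]
ft_force: [-0.8, -0.4, -0.9]
finger_gap: 22.9
grip_force: 60.2
```

{"api": "play_rows", "payload": {
  "motion": [
    [[0, 0, 0, 0, 0, 0], [0, 0, 0, 0, 0, 0], [0, 0, 0, 0, 0, 0]]
  ],
  "jaw": 0.5
}}

```text
time: 19.25
tool_pos: [447.1, 138.1, 97.7]
tcp_rot: [179.9, -0.0, 91.7]
ft_force: [0.8, -0.1, 0.9]
finger_gap: 42.6
grip_force: 0.0
```

{"api": "play_rows", "payload": {
  "motion": [
    [[0, 0, -2, 0, 0, 0], [0, 0, -6, 0, 0, 0], [0, 0, -10, 0, 0, 0], [0, 0, -14, 0, 0, 0], [-5, 0, -18, 0, 0, 0]]
  ]
}}

```text
time: 19.75
tool_pos: [448.3, 101.5, 271.6]
tcp_rot: [179.8, -0.1, 92.0]
ft_force: [1.4, -1.4, 0.1]
finger_gap: 42.4
grip_force: 0.0
```

{"api": "play_rows", "payload": {
  "motion": [
    [[-4.5, 2, 0, 0, 0, 2], [-9, 4, 0, 0, 0, 4], [-13.5, 6, 0, 0, 0, 6], [-18, 8, 0, 0, 0, 6], [-18, 8, 0, 0, 0, 6]]
  ],
  "jaw": 1
}}

```text
time: 20.25
tool_pos: [534.4, -83.8, 267.8]
tcp_rot: [-180.0, 0.1, 85.4]
ft_force: [-1.0, 0.2, -0.3]
finger_gap: 85.3
grip_force: 0.0
```

```bash
python3 go.py 625 -133.4 85.7;  python3 - <<'E'
from h import *
t=optics.snapshot("top");s=optics.snapshot("scene")
a=crop(s,200,145,300,290,4); b=crop(t,310,195,394,250,4); c=crop(t,180,200,230,245,5)
im=np.zeros((580,780,3),np.uint8); im[:a.shape[0],:a.shape[1]]=a; im[:b.shape[0],420:420+b.shape[1]]=b;im[300:300+c.shape[0],420:420+c.shape[1]]=c
cv2.imwrite("pics/cr2.png",im)
hsv=cv2.cvtColor(t["pixels"],cv2.COLOR_RGB2HSV); w=((hsv[...,2]>190)&(hsv[...,1]<40)).astype(np.uint8)
w[:200]=0;w[250:]=0;w[:,:310]=0;w[:,395:]=0
n,l,st,ce=cv2.connectedComponentsWithStats(w)
for i in range(1,n):
    if st[i,4]>100: print(st[i],ray(t,*ce[i],65))
E
```

```text
[534.4 -83.8 267.8] [-180.     0.1   85.4] gap 85.33673793940089 | x -4.23 y 9.42 cm az -0.3
[340 200  19  50 350] [ 441.2 -269.    65. ]
[349 200  19  50 327] [ 441.6 -293.7   65. ]
[366 218  19  18 262] [ 435.3 -338.    65. ]
```

View pics/cr2.png

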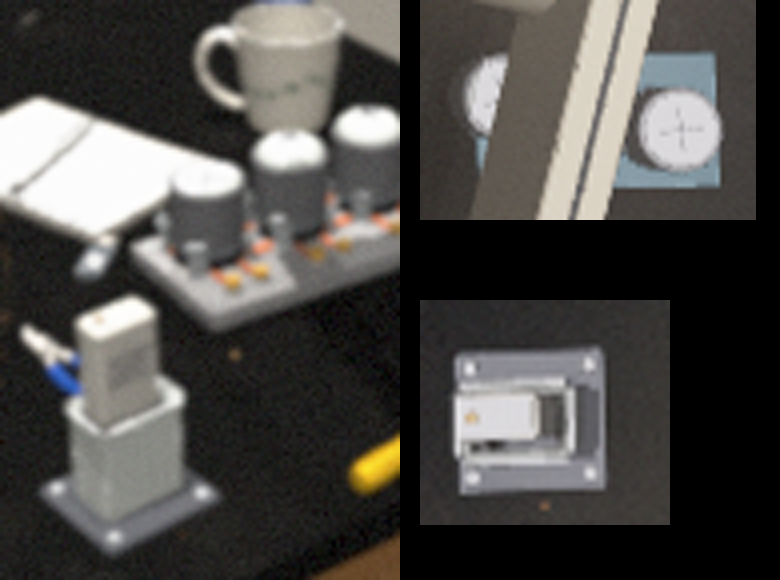

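The tool sits back in its cradle. The left spare has been knocked to about pixel (329,218). The right one is still at (375,227). I'll start with the domed capacitor in socket 3.

{"api": "play_rows", "payload": {
  "motion": [
    [[-2, 4.5, 0, 0, 0, -0.3], [-4.2, 9.1, 3, 0, 0, -0.3], [-4.2, 9.4, 7, 0, 0, -0.3], [-4.2, 9.4, 10, 0, 0, -0.3], [-4.2, 9.4, 10, 0, 0, -0.3]]
  ]
}}

```text
time: 20.85
tool_pos: [620.5, -125.0, 162.3]
tcp_rot: [-179.4, -0.1, 86.1]
ft_force: [-0.3, -0.2, -0.5]
finger_gap: 85.6
grip_force: 0.0
```

```bash
python3 go.py 625 -133.4 85.7
```

```text
[ 620.5 -125.   162.3] [-179.4   -0.1   86.1] gap 85.58501385644531 | x -0.81 y 0.51 cm az 0.4
```

{"api": "play_rows", "payload": {
  "motion": [
    [[0, 0, 0, 0, 0, 0], [0, 0, 0, 0, 0, 0], [0, 0, 0, 0, 0, 0]]
  ]
}}

```text
time: 21.15
tool_pos: [625.4, -127.4, 172.0]
tcp_rot: [179.7, 0.1, 86.1]
ft_force: [-0.1, 0.3, 1.0]
finger_gap: 85.7
grip_force: 0.0
```

```bash
python3 go.py 625 -133.4 85.7
```

```text
[ 625.4 -127.4  172. ] [179.7   0.1  86.1] gap 85.67963911533678 | x -0.61 y -0.00 cm az 0.4
```

{"api": "play_rows", "payload": {
  "motion": [
    [[-0.6, 0, 3, 0, 0, 0.4], [-0.6, 0, 6, 0, 0, 0.4], [-0.6, 0, 8, 0, 0, 0.4], [-0.6, 0, 8, 0, 0, 0.4], [-0.6, 0, 8, 0, 0, 0.4]]
  ]
}}

```text
time: 21.65
tool_pos: [624.2, -133.5, 90.2]
tcp_rot: [179.9, 0.0, 85.6]
ft_force: [-0.1, -0.5, 1.6]
finger_gap: 85.4
grip_force: 0.0
```

{"api": "play_rows", "payload": {
  "motion": [
    [[0, 0, 1, 0, 0, 0], [0, 0, 2, 0, 0, 0], [0, 0, 3, 0, 0, 0], [0, 0, 3.6, 0, 0, 0], [0, 0, 3.6, 0, 0, 0]]
  ]
}}

```text
time: 22.15
tool_pos: [622.4, -133.0, 50.7]
tcp_rot: [-179.8, -0.0, 85.6]
ft_force: [-0.3, -0.0, -0.1]
finger_gap: 85.5
grip_force: 0.0
```

```bash
python3 go.py 625 -133.4 85.7
```

```text
[ 622.4 -133.    50.7] [-179.8   -0.    85.6] gap 85.53222907337526 | x -0.02 y 0.27 cm az -0.1
```

{"api": "play_rows", "payload": {
  "motion": [
    [[0, 0.1, -0.2, 0, 0, 0], [0, 0.1, -0.2, 0, 0, 0], [0, 0.1, -0.2, 0, 0, 0], [0, 0.1, -0.2, 0, 0, 0], [0, 0.1, -0.2, 0, 0, 0]]
  ],
  "jaw": 0,
  "squeeze": 70
}}

```text
time: 22.65
tool_pos: [625.6, -133.8, 55.9]
tcp_rot: [179.9, 0.0, 85.6]
ft_force: [0.2, 1.0, 5.4]
finger_gap: 56.4
grip_force: 75.2
```

{"api": "play_rows", "payload": {
  "motion": [
    [[0, 0, 0, 0, 0, 0], [0, 0, 0, 0, 0, 0], [0, 0, 0, 0, 0, 0]]
  ]
}}

```text
time: 22.95
tool_pos: [625.6, -133.8, 55.9]
tcp_rot: [179.9, 0.0, 85.6]
ft_force: [-0.1, 0.1, 5.3]
finger_gap: 56.3
grip_force: 75.2
```

```bash
python3 go.py 625 -133.4 85.7
```

```text
[ 625.6 -133.8   55.9] [179.9   0.   85.6] gap 56.3367170712706 | x 0.03 y -0.06 cm az -0.1
```

{"api": "play_rows", "payload": {
  "motion": [
    [[0, 0, -2, 0, 0, 0], [0, 0, -5, 0, 0, 0], [0, 0, -8.5, 0, 0, 0], [0, 0, -11, 0, 0, 0], [1, -3, -11, 0, 0, 0]]
  ]
}}

```text
time: 23.45
tool_pos: [599.6, -123.0, 169.9]
tcp_rot: [179.5, 0.1, 85.6]
ft_force: [-0.0, -0.2, -1.1]
finger_gap: 56.1
grip_force: 75.6
```

{"api": "play_rows", "payload": {
  "motion": [
    [[1.2, -4, 0, 0, 0, 0], [2.4, -8, 0, 0, 0, 0], [3.6, -12, 3, 0, 0, 0], [4.9, -16, 6, 0, 0, 0], [4.9, -16, 9, 0, 0, 0]]
  ]
}}

```text
time: 23.95
tool_pos: [434.1, -58.1, 71.9]
tcp_rot: [-179.8, -0.1, 85.7]
ft_force: [0.6, -0.8, -1.9]
finger_gap: 56.2
grip_force: 75.7
```

{"api": "play_rows", "payload": {
  "motion": [
    [[0, 0, 1, 0, 0, 0], [0, 0, 2, 0, 0, 0], [0, 0, 2, 0, 0, 0], [0, 0, 2, 0, 0, 0]]
  ]
}}

```text
time: 24.35
tool_pos: [441.2, -60.7, 55.7]
tcp_rot: [179.9, 0.0, 85.6]
ft_force: [-0.7, -0.4, -1.4]
finger_gap: 56.0
grip_force: 75.7
```

```bash
python3 go.py 440 -60 85.7
```

```text
[441.2 -60.7  55.7] [179.9   0.   85.6] gap 56.04779603498121 | x 0.06 y -0.12 cm az -0.1
```

Next I'll set it down, release, rise, and move aside toward the left front so I can see the spares.

{"api": "play_rows", "payload": {
  "motion": [
    [[0, 0, 1, 0, 0, 0], [0, 0, 1.7, 0, 0, 0], [0, 0, 2.2, 0, 0, 0], [0, 0, 2.2, 0, 0, 0]]
  ]
}}

```text
time: 24.75
tool_pos: [439.5, -60.2, 32.1]
tcp_rot: [-180.0, -0.0, 85.6]
ft_force: [0.6, 0.6, -1.9]
finger_gap: 56.2
grip_force: 75.6
```

{"api": "play_rows", "payload": {
  "motion": [
    [[0, 0, 0.2, 0, 0, 0], [0, 0, 0.2, 0, 0, 0]]
  ]
}}

```text
time: 24.95
tool_pos: [439.7, -60.2, 31.8]
tcp_rot: [-180.0, 0.0, 85.6]
ft_force: [-10.0, 1.6, 17.7]
finger_gap: 56.1
grip_force: 77.5
```

{"api": "play_rows", "payload": {
  "motion": [
    [[0, 0, 0, 0, 0, 0], [0, 0, 0, 0, 0, 0], [0, 0, 0, 0, 0, 0]]
  ],
  "jaw": 1
}}

```text
time: 25.25
tool_pos: [439.6, -60.2, 30.3]
tcp_rot: [180.0, -0.0, 85.6]
ft_force: [-0.5, -0.3, 0.0]
finger_gap: 85.5
grip_force: 0.0
```

{"api": "play_rows", "payload": {
  "motion": [
    [[0, 0, -3, 0, 0, 0], [0, 0, -7, 0, 0, 0], [0, 0, -11, 0, 0, 0], [0, 0, -15, 0, 0, 0], [0, 0, -15, 0, 0, 0]]
  ]
}}

```text
time: 25.75
tool_pos: [443.2, -61.1, 187.0]
tcp_rot: [179.4, 0.1, 85.6]
ft_force: [1.2, -0.6, -0.5]
finger_gap: 85.3
grip_force: 0.0
```

```bash
cat > cans.py <<'E'
from h import *
import sys
def find(save=None):
    t=optics.snapshot("top"); hsv=cv2.cvtColor(t["pixels"],cv2.COLOR_RGB2HSV); w=((hsv[...,2]>185)&(hsv[...,1]<45)).astype(np.uint8)
    w[:196]=0;w[250:]=0;w[:,:225]=0;w[:,395:]=0
    n,l,st,ce=cv2.connectedComponentsWithStats(w)
    for i in range(1,n):
        if st[i,4]>100: print(st[i],ce[i],ray(t,*ce[i],65))
    if save: cv2.imwrite(save,crop(t,225,130,395,250,4.6))
find(*sys.argv[1:])
E
python3 go.py 440 -60 85.7; python3 cans.py pics/m1.png
```

```text
[443.2 -61.1 187. ] [179.4   0.1  85.6] gap 85.3223292395843 | x 0.08 y -0.32 cm az -0.1
[239 196  19  54 342] [247.7 222.6] [446.8   4.   65. ]
[247 196  18  54 301] [255.5 223.3] [444.9 -17.   65. ]
[ 257  200   71   50 2788] [291.4 228.1] [ 431.8 -114.    65. ]
[326 215  12  35 202] [332.  232.9] [ 418.9 -223.1   65. ]
[334 217  11  33 175] [339.6 233.7] [ 416.8 -243.3   65. ]
[366 218  19  19 274] [374.8 226.9] [ 434.7 -338.1   65. ]
```

View pics/m1.png

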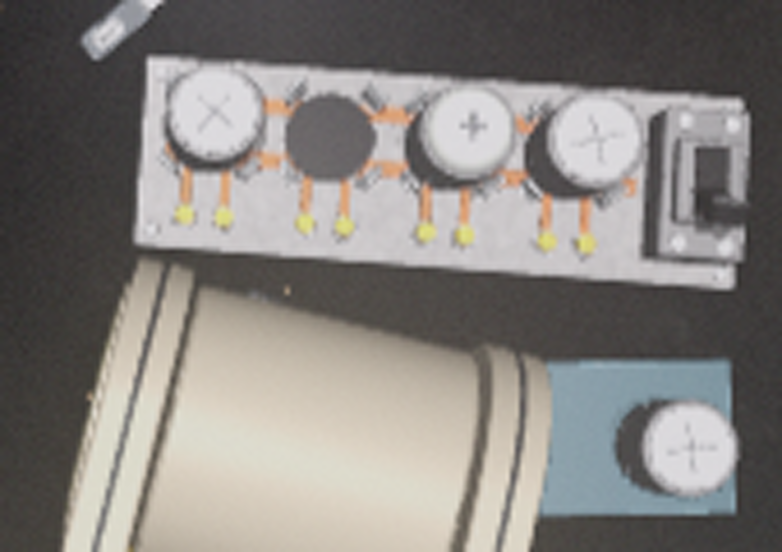

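Socket 3 is now empty, its dark floor circle at crop (331,137). The right spare is at crop (690,448) and the arm hides the left one. I'll take the right spare for socket 3.

{"api": "play_rows", "payload": {
  "motion": [
    [[-4.6, 0, 0, 0, 0, 0], [-9.2, 0.3, 0, 0, 0, 0], [-13.8, 0.6, 0, 0, 0, 0], [-18.4, 0.9, 0, 0, 0, 0], [-23, 1.1, 0, 0, 0, 0]]
  ]
}}

```text
time: 26.3
tool_pos: [432.0, -291.6, 178.5]
tcp_rot: [-179.9, -0.1, 85.6]
ft_force: [1.2, 0.1, 0.7]
finger_gap: 85.7
grip_force: 0.0
```

{"api": "play_rows", "payload": {
  "motion": [
    [[-3, 0.2, 2, 0, 0, 0], [-4.7, 0.2, 5, 0, 0, 0], [-4.7, 0.2, 8, 0, 0, 0], [-4.7, 0.2, 8, 0, 0, 0], [-4.7, 0.2, 8, 0, 0, 0]]
  ]
}}

```text
time: 26.8
tool_pos: [430.4, -336.3, 99.0]
tcp_rot: [-179.8, -0.1, 85.6]
ft_force: [0.6, 1.0, 1.2]
finger_gap: 85.5
grip_force: 0.0
```

```bash
python3 go.py 434.8 -337.8 85.7; python3 - <<'E'
from h import *
t=optics.snapshot("top"); g=cv2.cvtColor(t["pixels"],cv2.COLOR_RGB2GRAY)[146:174,284:311]
m=(g<120).astype(np.uint8); n,l,st,ce=cv2.connectedComponentsWithStats(m); i=l[13,13]; print(st[i],ray(t,*(ce[i]+[284,146]),24))
# left spare if visible
hsv=cv2.cvtColor(t["pixels"],cv2.COLOR_RGB2HSV); w=((hsv[...,2]>185)&(hsv[...,1]<45)).astype(np.uint8)
w[:196]=0;w[250:]=0;w[:,:225]=0;w[:,395:]=0
n,l,st,ce=cv2.connectedComponentsWithStats(w)
for i in range(1,n):
    if st[i,4]>100: print(st[i],ce[i],ray(t,*ce[i],65))
E
```

```text
[ 430.4 -336.3   99. ] [-179.8   -0.1   85.6] gap 85.45684321739374 | x -0.12 y 0.45 cm az -0.1
[  3   5  19  18 258] [ 624.9 -133.6   24. ]
[321 210  20  19 288] [330.3 218.6] [ 457.2 -218.9   65. ]
[262 216  19  19 271] [271.2 225. ] [440.1 -59.4  65. ]
```

{"api": "play_rows", "payload": {
  "motion": [
    [[-0.1, 0.3, 1.5, 0, 0, 0], [-0.1, 0.3, 3, 0, 0, 0], [-0.1, 0.3, 4.5, 0, 0, 0], [-0.1, 0.3, 6.2, 0, 0, 0], [-0.1, 0.3, 6.2, 0, 0, 0]]
  ]
}}

```text
time: 27.35
tool_pos: [432.4, -336.5, 34.8]
tcp_rot: [-179.7, -0.2, 85.6]
ft_force: [-0.1, 0.9, -0.1]
finger_gap: 85.5
grip_force: 0.0
```

```bash
python3 go.py 434.8 -337.8 85.7
```

```text
[ 432.4 -336.5   34.8] [-179.7   -0.2   85.6] gap 85.51007995923378 | x -0.11 y 0.25 cm az -0.1
```

{"api": "play_rows", "payload": {
  "motion": [
    [[-0.1, 0.1, 0, 0, 0, 0], [-0.1, 0.1, 0, 0, 0, 0], [-0.1, 0.1, 0, 0, 0, 0], [-0.1, 0.1, 0, 0, 0, 0], [-0.1, 0.1, 0, 0, 0, 0]]
  ],
  "jaw": 0
}}

```text
time: 27.85
tool_pos: [436.1, -340.5, 39.8]
tcp_rot: [179.9, 0.1, 85.6]
ft_force: [0.6, -0.1, 5.8]
finger_gap: 56.0
grip_force: 75.0
```

{"api": "play_rows", "payload": {
  "motion": [
    [[0, 0, 0, 0, 0, 0], [0, 0, 0, 0, 0, 0]]
  ]
}}

```text
time: 28.05
tool_pos: [436.1, -340.5, 39.8]
tcp_rot: [179.9, 0.1, 85.6]
ft_force: [0.9, -0.6, 5.1]
finger_gap: 56.2
grip_force: 75.0
```

{"api": "play_rows", "payload": {
  "motion": [
    [[0, 0, -3, 0, 0, 0], [0, 0, -7, 0, 0, 0], [0, 0, -11, 0, 0, 0], [3, 0, -13, 0, 0, 0], [7.4, 0, -13, 0, 0, 0]]
  ]
}}

```text
time: 28.55
tool_pos: [442.6, -268.0, 172.9]
tcp_rot: [179.7, 0.2, 85.5]
ft_force: [2.0, 1.0, -2.2]
finger_gap: 55.9
grip_force: 75.0
```

{"api": "play_rows", "payload": {
  "motion": [
    [[4.6, 0, 0, 0, 0, 0], [9.2, 0.5, 0, 0, 0, 0], [12.4, 3.5, 0, 0, 0, 0], [14.4, 7.5, 0, 0, 0, 0], [14.4, 12, 0, 0, 0, 0]]
  ]
}}

```text
time: 29.05
tool_pos: [572.4, -128.1, 168.4]
tcp_rot: [-180.0, -0.1, 85.8]
ft_force: [1.3, -0.0, 0.0]
finger_gap: 56.1
grip_force: 75.3
```

{"api": "play_rows", "payload": {
  "motion": [
    [[0, 2.7, 0, 0, 0, 0], [0, 5.3, 0, 0, 0, 0], [0, 5.3, 0, 0, 0, 0], [0, 5.3, 0, 0, 0, 0], [0, 5.3, 0, 0, 0, 0]]
  ]
}}

```text
time: 29.55
tool_pos: [623.4, -135.4, 168.0]
tcp_rot: [-179.9, -0.0, 85.6]
ft_force: [-1.3, -1.1, -1.9]
finger_gap: 56.1
grip_force: 75.6
```

```bash
python3 go.py 625 -133.5 85.7
```

```text
[ 623.4 -135.4  168. ] [-179.9   -0.    85.6] gap 56.1219321034241 | x 0.20 y 0.15 cm az -0.1
```

{"api": "play_rows", "payload": {
  "motion": [
    [[0, 0.1, 3, 0, 0, 0], [0, 0.1, 6, 0, 0, 0], [0, 0.1, 7, 0, 0, 0], [0, 0.1, 7, 0, 0, 0], [0, 0.1, 7, 0, 0, 0]]
  ]
}}

```text
time: 30.05
tool_pos: [625.7, -135.8, 99.9]
tcp_rot: [179.9, 0.0, 85.6]
ft_force: [1.0, 0.3, -1.1]
finger_gap: 55.7
grip_force: 75.6
```

```bash
python3 go.py 625.2 -135.4 85.7
```

```text
[ 625.7 -135.8   99.9] [179.9   0.   85.6] gap 55.74128543976857 | x 0.04 y -0.05 cm az -0.1
```

{"api": "play_rows", "payload": {
  "motion": [
    [[0, 0, 1, 0, 0, 0], [0, 0, 1.8, 0, 0, 0], [0, 0, 2.2, 0, 0, 0], [0, 0, 2.2, 0, 0, 0]]
  ]
}}

```text
time: 30.45
tool_pos: [624.6, -135.3, 75.3]
tcp_rot: [-179.9, -0.0, 85.6]
ft_force: [0.8, 0.8, -1.0]
finger_gap: 56.0
grip_force: 75.6
```

{"api": "play_rows", "payload": {
  "motion": [
    [[0, 0, 0.5, 0, 0, 0], [0, 0, 1, 0, 0, 0], [0, 0, 1, 0, 0, 0]]
  ]
}}

```text
time: 30.75
tool_pos: [624.7, -135.4, 65.4]
tcp_rot: [-179.9, -0.0, 85.6]
ft_force: [-0.8, 0.5, -2.5]
finger_gap: 55.8
grip_force: 75.6
```

{"api": "play_rows", "payload": {
  "motion": [
    [[0, 0, 0.3, 0, 0, 0], [0, 0, 0.5, 0, 0, 0], [0, 0, 0.5, 0, 0, 0]]
  ]
}}

```text
time: 31.05
tool_pos: [625.1, -135.5, 61.1]
tcp_rot: [-180.0, -0.0, 85.6]
ft_force: [-0.2, -0.6, -1.8]
finger_gap: 56.1
grip_force: 75.6
```

{"api": "play_rows", "payload": {
  "motion": [
    [[0, 0, 0.2, 0, 0, 0], [0, 0, 0.2, 0, 0, 0]]
  ]
}}

```text
time: 31.25
tool_pos: [625.7, -135.6, 60.9]
tcp_rot: [180.0, 0.0, 85.6]
ft_force: [-3.4, 1.0, 4.9]
finger_gap: 55.9
grip_force: 76.3
```

{"api": "play_rows", "payload": {
  "motion": [
    [[0, 0, 0, 0, 0, 0], [0, 0, 0, 0, 0, 0], [0, 0, 0, 0, 0, 0], [0, 0, 0, 0, 0, 0]]
  ],
  "jaw": 1
}}

```text
time: 31.65
tool_pos: [625.4, -135.6, 59.5]
tcp_rot: [180.0, -0.0, 85.6]
ft_force: [-0.3, 0.3, -0.4]
finger_gap: 85.3
grip_force: 0.0
```

{"api": "play_rows", "payload": {
  "motion": [
    [[0, 0, -3, 0, 0, 0], [0, 0, -6, 0, 0, 0], [0, 0, -9, 0, 0, 0], [-3.5, 0, -9, 0, 0, 0], [-7.2, 0, -9, 0, 0, 0]]
  ]
}}

```text
time: 32.15
tool_pos: [621.2, -207.4, 151.7]
tcp_rot: [179.8, 0.1, 85.8]
ft_force: [-0.6, -0.6, -0.8]
finger_gap: 85.1
grip_force: 0.0
```

{"api": "play_rows", "payload": {
  "motion": [
    [[0, 0, 0, 0, 0, 0], [0, 0, 3, 0, 0, 0], [0, 0, 5, 0, 0, 0], [0, 0, 5, 0, 0, 0], [0, 0, 5, 0, 0, 0]]
  ]
}}

```text
time: 32.65
tool_pos: [619.6, -206.8, 99.2]
tcp_rot: [-179.9, -0.0, 85.6]
ft_force: [0.7, 0.1, 0.8]
finger_gap: 85.4
grip_force: 0.0
```

```bash
python3 go.py 619.5 -207.4 85.7
```

```text
[ 619.6 -206.8   99.2] [-179.9   -0.    85.6] gap 85.44188967860839 | x -0.06 y -0.00 cm az -0.1
```

Down to the grasp height (TCP about 53) and grip.

{"api": "play_rows", "payload": {
  "motion": [
    [[0, 0, 1.5, 0, 0, 0], [0, 0, 3, 0, 0, 0], [0, 0, 4.6, 0, 0, 0], [0, 0, 4.6, 0, 0, 0], [0, 0, 4.6, 0, 0, 0]]
  ]
}}

```text
time: 33.15
tool_pos: [619.1, -207.0, 52.3]
tcp_rot: [-179.9, -0.0, 85.6]
ft_force: [0.2, -0.0, 0.5]
finger_gap: 85.3
grip_force: 0.0
```

{"api": "play_rows", "payload": {
  "motion": [
    [[0, 0, 0, 0, 0, 0], [0, 0, 0, 0, 0, 0], [0, 0, 0, 0, 0, 0], [0, 0, 0, 0, 0, 0], [0, 0, 0, 0, 0, 0]]
  ],
  "jaw": 0
}}

```text
time: 33.65
tool_pos: [620.8, -207.8, 54.9]
tcp_rot: [179.9, 0.0, 85.6]
ft_force: [-0.3, 0.3, 7.0]
finger_gap: 55.8
grip_force: 75.3
```

{"api": "play_rows", "payload": {
  "motion": [
    [[0, 0, 0, 0, 0, 0], [0, 0, 0, 0, 0, 0]]
  ]
}}

```text
time: 33.85
tool_pos: [620.8, -207.8, 54.9]
tcp_rot: [179.9, 0.0, 85.6]
ft_force: [-0.1, -0.9, 5.8]
finger_gap: 56.6
grip_force: 75.3
```

```bash
python3 go.py 436 -337.8 85.7
```

```text
[ 620.8 -207.8   54.9] [179.9   0.   85.6] gap 56.60164177590427 | x -14.37 y -17.44 cm az -0.1
```

{"api": "play_rows", "payload": {
  "motion": [
    [[0, 0, -2, 0, 0, 0], [0, 0, -5, 0, 0, 0], [0, 0, -8.5, 0, 0, 0], [0, -2, -11, 0, 0, 0], [-1, -6, -11, 0, 0, 0]]
  ]
}}

```text
time: 34.35
tool_pos: [562.7, -213.1, 168.7]
tcp_rot: [179.5, 0.1, 85.7]
ft_force: [-0.3, -1.1, -0.5]
finger_gap: 56.1
grip_force: 75.2
```

{"api": "play_rows", "payload": {
  "motion": [
    [[-3, -3.5, 0, 0, 0, 0], [-6.2, -7, 0, 0, 0, 0], [-9.5, -9.8, 0, 0, 0, 0], [-13.4, -11.4, 0, 0, 0, 0], [-13.4, -11.4, 3, 0, 0, 0]]
  ]
}}

```text
time: 34.85
tool_pos: [435.0, -344.0, 138.0]
tcp_rot: [179.6, 0.4, 85.4]
ft_force: [0.7, -0.0, -1.2]
finger_gap: 56.4
grip_force: 75.3
```

{"api": "play_rows", "payload": {
  "motion": [
    [[0, 0, 3, 0, 0, 0], [0, 0, 5, 0, 0, 0], [0, 0, 5, 0, 0, 0], [0, 0, 5, 0, 0, 0]]
  ]
}}

```text
time: 35.25
tool_pos: [435.2, -337.4, 83.5]
tcp_rot: [-180.0, -0.0, 85.6]
ft_force: [-0.3, -0.5, -1.4]
finger_gap: 56.5
grip_force: 75.2
```

```bash
python3 go.py 436 -338.2 85.7
```

```text
[ 435.2 -337.4   83.5] [-180.    -0.    85.6] gap 56.54148019471825 | x -0.07 y 0.09 cm az -0.1
```

{"api": "play_rows", "payload": {
  "motion": [
    [[0, 0.1, 1.5, 0, 0, 0], [0, 0.1, 3, 0, 0, 0], [0, 0.1, 4, 0, 0, 0], [0, 0.1, 4.7, 0, 0, 0], [0, 0.1, 4.7, 0, 0, 0]]
  ]
}}

```text
time: 35.75
tool_pos: [435.8, -337.0, 35.0]
tcp_rot: [-179.9, -0.1, 85.6]
ft_force: [0.7, 0.8, -2.2]
finger_gap: 56.3
grip_force: 75.1
```

{"api": "play_rows", "payload": {
  "motion": [
    [[0, 0, 0.2, 0, 0, 0], [0, 0, 0.4, 0, 0, 0], [0, 0, 0.4, 0, 0, 0]]
  ]
}}

```text
time: 36.05
tool_pos: [436.9, -338.2, 33.9]
tcp_rot: [180.0, 0.0, 85.6]
ft_force: [-3.8, 2.8, 6.4]
finger_gap: 56.4
grip_force: 75.7
```

```bash
python3 go.py 457.2 -219.6 85.7
```

```text
[ 436.9 -338.2   33.9] [180.    0.   85.6] gap 56.44993240631563 | x 11.98 y 1.13 cm az -0.1
```

{"api": "play_rows", "payload": {
  "motion": [
    [[0, 0, 0, 0, 0, 0], [0, 0, 0, 0, 0, 0], [0, 0, 0, 0, 0, 0], [0, 0, 0, 0, 0, 0]]
  ],
  "jaw": 1
}}

```text
time: 36.45
tool_pos: [436.5, -337.8, 32.6]
tcp_rot: [180.0, 0.0, 85.6]
ft_force: [0.9, -0.5, 0.6]
finger_gap: 85.5
grip_force: 0.0
```

{"api": "play_rows", "payload": {
  "motion": [
    [[0, 0, -3, 0, 0, 0], [0, 0, -7, 0, 0, 0], [0, 0, -11, 0, 0, 0], [3, 0, -12, 0, 0, 0], [7, 0.5, -12, 0, 0, 0]]
  ]
}}

```text
time: 36.95
tool_pos: [448.0, -270.1, 156.0]
tcp_rot: [179.7, 0.2, 85.5]
ft_force: [0.3, 0.7, -0.8]
finger_gap: 85.2
grip_force: 0.0
```

{"api": "play_rows", "payload": {
  "motion": [
    [[3, 0.5, 0, 0, 0, 0], [5, 0.6, 0, 0, 0, 0], [5, 0.6, 3, 0, 0, 0], [5, 0.6, 5.5, 0, 0, 0], [5, 0.6, 5.5, 0, 0, 0]]
  ]
}}

```text
time: 37.45
tool_pos: [454.0, -217.1, 93.8]
tcp_rot: [-179.7, -0.2, 85.7]
ft_force: [-0.5, 0.0, -1.2]
finger_gap: 85.4
grip_force: 0.0
```

{"api": "play_rows", "payload": {
  "motion": [
    [[0, 0, 0, 0, 0, 0], [0, 0, 0, 0, 0, 0]]
  ]
}}

```text
time: 37.65
tool_pos: [457.4, -219.7, 99.1]
tcp_rot: [179.9, 0.1, 85.6]
ft_force: [0.3, 0.1, 0.2]
finger_gap: 85.2
grip_force: 0.0
```

```bash
python3 go.py 457.2 -219.6 85.7; python3 cans.py
```

```text
[ 457.4 -219.7   99.1] [179.9   0.1  85.6] gap 85.20888237046401 | x 0.00 y -0.02 cm az -0.1
[329 196  32  54 308] [344.3 223.1] [ 445.1 -256.6   65. ]
[ 336  196   59   54 1790] [374.3 219.8] [ 453.9 -337.1   65. ]
[262 216  19  19 271] [271.2 225. ] [440.1 -59.4  65. ]
```

{"api": "play_rows", "payload": {
  "motion": [
    [[0, 0, 1.5, 0, 0, 0], [0, 0, 3, 0, 0, 0], [0, 0, 4.5, 0, 0, 0], [0, 0, 6.2, 0, 0, 0], [0, 0, 6.2, 0, 0, 0]]
  ]
}}

```text
time: 38.2
tool_pos: [453.8, -217.3, 31.5]
tcp_rot: [-179.7, -0.2, 85.6]
ft_force: [0.0, 0.8, -0.7]
finger_gap: 85.4
grip_force: 0.0
```

{"api": "play_rows", "payload": {
  "motion": [
    [[0, 0, 0, 0, 0, 0], [0, 0, 0, 0, 0, 0], [0, 0, 0, 0, 0, 0], [0, 0, 0, 0, 0, 0], [0, 0, 0, 0, 0, 0]]
  ],
  "jaw": 0
}}

```text
time: 38.7
tool_pos: [457.3, -219.4, 36.5]
tcp_rot: [179.9, 0.1, 85.6]
ft_force: [0.1, 0.4, 4.7]
finger_gap: 56.3
grip_force: 74.5
```

{"api": "play_rows", "payload": {
  "motion": [
    [[0, 0, 0, 0, 0, 0], [0, 0, 0, 0, 0, 0]]
  ]
}}

```text
time: 38.9
tool_pos: [457.3, -219.4, 36.5]
tcp_rot: [179.9, 0.1, 85.6]
ft_force: [-0.1, 0.6, 6.2]
finger_gap: 56.0
grip_force: 74.6
```

{"api": "play_rows", "payload": {
  "motion": [
    [[0, 0, -3, 0, 0, 0], [0, 0, -7, 0, 0, 0], [0, 0, -11, 0, 0, 0], [1, 3, -13, 0, 0, 0], [1, 3, -13, 0, 0, 0]]
  ]
}}

```text
time: 39.4
tool_pos: [491.4, -211.8, 170.2]
tcp_rot: [179.5, 0.2, 85.7]
ft_force: [-0.7, -0.9, -1.1]
finger_gap: 56.1
grip_force: 75.4
```

{"api": "play_rows", "payload": {
  "motion": [
    [[0.5, 3.5, 0, 0, 0, 0], [1, 7, 0, 0, 0, 0], [1.4, 10.5, 0, 0, 0, 0], [1.4, 13, 0, 0, 0, 0], [1.4, 13, 0, 0, 0, 0]]
  ]
}}

```text
time: 39.9
tool_pos: [619.1, -206.6, 163.2]
tcp_rot: [-179.9, -0.1, 85.7]
ft_force: [-0.5, 0.5, -1.4]
finger_gap: 56.8
grip_force: 75.6
```

{"api": "play_rows", "payload": {
  "motion": [
    [[0, 0, 0, 0, 0, 0], [0, 0, 0, 0, 0, 0]]
  ]
}}

```text
time: 40.1
tool_pos: [616.6, -207.1, 164.6]
tcp_rot: [-179.9, -0.0, 85.6]
ft_force: [-0.2, 0.2, -0.7]
finger_gap: 56.2
grip_force: 75.6
```

```bash
python3 go.py 619.7 -207.4 85.7; python3 - <<'E'
from h import *
t=optics.snapshot("top"); g=cv2.cvtColor(t["pixels"],cv2.COLOR_RGB2GRAY)[148:176,310:337]
m=(g<120).astype(np.uint8); n,l,st,ce=cv2.connectedComponentsWithStats(m); i=l[13,13]; print(st[i],ray(t,*(ce[i]+[310,148]),24))
E
```

```text
[ 616.6 -207.1  164.6] [-179.9   -0.    85.6] gap 56.15377030154782 | x -0.00 y 0.31 cm az -0.1
[  0   0  27  28 493] [ 619.8 -213.1   24. ]
```

{"api": "play_rows", "payload": {
  "motion": [
    [[0, 0.3, 3, 0, 0, 0], [0, 0.3, 6, 0, 0, 0], [0, 0.3, 6.8, 0, 0, 0], [0, 0.3, 6.8, 0, 0, 0], [0, 0.3, 6.8, 0, 0, 0]]
  ]
}}

```text
time: 40.65
tool_pos: [621.3, -207.8, 99.1]
tcp_rot: [179.9, 0.0, 85.6]
ft_force: [0.6, -0.3, -0.9]
finger_gap: 56.2
grip_force: 75.6
```

```bash
python3 go.py 619.9 -207.4 85.7
```

```text
[ 621.3 -207.8   99.1] [179.9   0.   85.6] gap 56.164885941359074 | x 0.03 y -0.14 cm az -0.1
```

{"api": "play_rows", "payload": {
  "motion": [
    [[0, -0.1, 1, 0, 0, 0], [0, -0.1, 1.8, 0, 0, 0], [0, -0.1, 2.2, 0, 0, 0], [0, -0.1, 2.2, 0, 0, 0]]
  ]
}}

```text
time: 41.05
tool_pos: [619.2, -207.0, 74.3]
tcp_rot: [-179.9, -0.0, 85.6]
ft_force: [0.4, 0.2, -1.5]
finger_gap: 56.1
grip_force: 75.6
```

{"api": "play_rows", "payload": {
  "motion": [
    [[0, 0, 0.5, 0, 0, 0], [0, 0, 1, 0, 0, 0], [0, 0, 1.2, 0, 0, 0], [0, 0, 1.2, 0, 0, 0]]
  ]
}}

```text
time: 41.45
tool_pos: [619.5, -207.2, 62.8]
tcp_rot: [-179.9, -0.0, 85.6]
ft_force: [0.1, -0.1, -1.6]
finger_gap: 56.2
grip_force: 75.6
```

{"api": "play_rows", "payload": {
  "motion": [
    [[0, 0, 0.3, 0, 0, 0], [0, 0, 0.5, 0, 0, 0], [0, 0, 0.5, 0, 0, 0]]
  ]
}}

```text
time: 41.75
tool_pos: [619.6, -207.2, 58.1]
tcp_rot: [-180.0, -0.0, 85.6]
ft_force: [0.1, 0.2, -2.4]
finger_gap: 56.0
grip_force: 75.6
```

{"api": "play_rows", "payload": {
  "motion": [
    [[0, 0, 0.2, 0, 0, 0], [0, 0, 0.3, 0, 0, 0], [0, 0, 0.3, 0, 0, 0]]
  ]
}}

```text
time: 42.05
tool_pos: [620.3, -207.5, 57.5]
tcp_rot: [180.0, 0.0, 85.6]
ft_force: [-6.5, 2.2, 11.9]
finger_gap: 56.5
grip_force: 77.1
```

Seated at the predicted height. I'll release it and fetch the first bulged can.

{"api": "play_rows", "payload": {
  "motion": [
    [[0, 0, 0, 0, 0, 0], [0, 0, 0, 0, 0, 0], [0, 0, 0, 0, 0, 0], [0, 0, 0, 0, 0, 0]]
  ],
  "jaw": 1
}}

```text
time: 42.45
tool_pos: [619.8, -207.3, 55.3]
tcp_rot: [-180.0, -0.0, 85.6]
ft_force: [-0.4, -0.4, -0.2]
finger_gap: 85.6
grip_force: 0.0
```

{"api": "play_rows", "payload": {
  "motion": [
    [[0, 0, -3, 0, 0, 0], [0, 0, -7, 0, 0, 0], [0, -2, -10.5, 0, 0, 0], [1, -6, -10.5, 0, 0, 0], [4, -9.5, -10.5, 0, 0, 0]]
  ]
}}

```text
time: 42.95
tool_pos: [528.1, -162.0, 162.3]
tcp_rot: [179.8, 0.1, 85.5]
ft_force: [0.3, 1.6, 0.8]
finger_gap: 85.2
grip_force: 0.0
```

{"api": "play_rows", "payload": {
  "motion": [
    [[3.5, -3, 0, 0, 0, 0], [6.5, -6, 0, 0, 0, 0], [9.3, -9.5, 0, 0, 0, 0], [9.3, -9.5, 0, 0, 0, 0], [9.3, -9.5, 0, 0, 0, 0]]
  ]
}}

```text
time: 43.45
tool_pos: [440.3, -59.7, 160.7]
tcp_rot: [179.9, 0.0, 85.7]
ft_force: [0.9, 0.2, -0.1]
finger_gap: 85.1
grip_force: 0.0
```

```bash
python3 go.py 440 -60.2 85.7; python3 cans.py
```

```text
[440.3 -59.7 160.7] [179.9   0.   85.7] gap 85.06196139372149 | x -0.05 y -0.03 cm az 0.0
[239 196  18  54 324] [247.4 222.7] [446.6   4.9  65. ]
[246 197  18  53 283] [254.7 223.8] [443.5 -14.9  65. ]
[ 256  201   68   49 2616] [289.2 228.1] [ 432. -108.   65.]
[322 215  11  35 196] [327.5 232.7] [ 419.4 -210.9   65. ]
[330 216  10  34 173] [334.8 233.1] [ 418.4 -230.4   65. ]
[366 218  18  18 239] [374.9 226.3] [ 436.3 -338.5   65. ]
```

{"api": "play_rows", "payload": {
  "motion": [
    [[0, 0, 3, 0, 0, 0], [0, 0, 6, 0, 0, 0], [0, 0, 9, 0, 0, 0], [0, 0, 9, 0, 0, 0], [0, 0, 9, 0, 0, 0]]
  ]
}}

```text
time: 44.0
tool_pos: [440.8, -60.8, 70.7]
tcp_rot: [-179.9, -0.0, 85.6]
ft_force: [0.9, -0.8, 0.1]
finger_gap: 85.2
grip_force: 0.0
```

{"api": "play_rows", "payload": {
  "motion": [
    [[0, 0, 1.5, 0, 0, 0], [0, 0, 3, 0, 0, 0], [0, 0, 3.8, 0, 0, 0], [0, 0, 3.8, 0, 0, 0]]
  ]
}}

```text
time: 44.4
tool_pos: [441.0, -60.5, 32.9]
tcp_rot: [180.0, 0.0, 85.6]
ft_force: [-0.1, -0.2, 0.7]
finger_gap: 85.2
grip_force: 0.0
```

{"api": "play_rows", "payload": {
  "motion": [
    [[0, 0, 0, 0, 0, 0], [0, 0, 0, 0, 0, 0], [0, 0, 0, 0, 0, 0], [0, 0, 0, 0, 0, 0], [0, 0, 0, 0, 0, 0]]
  ],
  "jaw": 0
}}

```text
time: 44.9
tool_pos: [441.9, -60.6, 34.1]
tcp_rot: [179.9, 0.0, 85.6]
ft_force: [-1.2, -0.3, 5.8]
finger_gap: 56.1
grip_force: 74.5
```

{"api": "play_rows", "payload": {
  "motion": [
    [[0, 0, 0, 0, 0, 0], [0, 0, 0, 0, 0, 0]]
  ]
}}

```text
time: 45.1
tool_pos: [441.9, -60.6, 34.1]
tcp_rot: [179.8, 0.0, 85.6]
ft_force: [-0.5, 0.1, 5.1]
finger_gap: 56.4
grip_force: 74.5
```

```bash
python3 go.py 437 -256 85.7
```

```text
[441.9 -60.6  34.1] [179.8   0.   85.6] gap 56.43472375843555 | x -19.52 y 1.00 cm az -0.1
```

{"api": "play_rows", "payload": {
  "motion": [
    [[0, 0, -3, 0, 0, 0], [0, 0, -6, 0, 0, 0], [-3, 0, -9, 0, 0, 0], [-7, 0.4, -9, 0, 0, 0], [-11, 0.7, -9, 0, 0, 0]]
  ]
}}

```text
time: 45.6
tool_pos: [440.4, -172.0, 124.8]
tcp_rot: [179.8, 0.1, 85.7]
ft_force: [0.1, -0.9, -2.3]
finger_gap: 56.0
grip_force: 75.1
```

{"api": "play_rows", "payload": {
  "motion": [
    [[-4, 0.2, 0, 0, 0, 0], [-8.5, 0.3, 0, 0, 0, 0], [-8.5, 0.3, 3, 0, 0, 0], [-8.5, 0.3, 5, 0, 0, 0], [-8.5, 0.3, 5, 0, 0, 0]]
  ]
}}

```text
time: 46.1
tool_pos: [433.3, -254.3, 69.5]
tcp_rot: [-179.7, -0.2, 85.6]
ft_force: [-0.9, 0.4, -1.9]
finger_gap: 55.9
grip_force: 75.2
```

{"api": "play_rows", "payload": {
  "motion": [
    [[0, 0, 0, 0, 0, 0], [0, 0, 0, 0, 0, 0]]
  ]
}}

```text
time: 46.3
tool_pos: [436.7, -255.8, 74.2]
tcp_rot: [179.9, 0.1, 85.7]
ft_force: [0.0, -0.3, -1.9]
finger_gap: 56.2
grip_force: 75.2
```

```bash
python3 go.py 437 -256 85.7
```

```text
[ 436.7 -255.8   74.2] [179.9   0.1  85.7] gap 56.151119054129715 | x -0.02 y 0.03 cm az -0.0
```

{"api": "play_rows", "payload": {
  "motion": [
    [[0, 0, 1.5, 0, 0, 0], [0, 0, 2.8, 0, 0, 0], [0, 0, 3.5, 0, 0, 0], [0, 0, 3.5, 0, 0, 0], [0, 0, 3.5, 0, 0, 0]]
  ]
}}

```text
time: 46.8
tool_pos: [435.8, -255.4, 37.6]
tcp_rot: [180.0, -0.0, 85.6]
ft_force: [-0.1, 0.0, -1.7]
finger_gap: 56.2
grip_force: 76.8
```

{"api": "play_rows", "payload": {
  "motion": [
    [[0, 0, 0.2, 0, 0, 0], [0, 0, 0.4, 0, 0, 0], [0, 0, 0.4, 0, 0, 0]]
  ]
}}

```text
time: 47.1
tool_pos: [436.4, -255.8, 36.7]
tcp_rot: [180.0, 0.0, 85.6]
ft_force: [-11.2, 8.2, 30.4]
finger_gap: 56.3
grip_force: 80.0
```

{"api": "play_rows", "payload": {
  "motion": [
    [[0, 0, -0.3, 0, 0, 0], [0, 0, -0.3, 0, 0, 0], [0, 0, -0.3, 0, 0, 0], [0, 0, -0.3, 0, 0, 0]]
  ],
  "jaw": 1
}}

```text
time: 47.5
tool_pos: [435.6, -255.3, 36.2]
tcp_rot: [-180.0, -0.0, 85.6]
ft_force: [-0.7, -0.1, 0.8]
finger_gap: 85.3
grip_force: 0.0
```

{"api": "play_rows", "payload": {
  "motion": [
    [[0, 0, -3, 0, 0, 0], [0, 0, -7, 0, 0, 0], [0, 0, -11, 0, 0, 0], [0, 0, -15, 0, 0, 0], [-3, 3, -17, 0, 0, 0]]
  ]
}}

```text
time: 48.0
tool_pos: [463.3, -286.3, 211.2]
tcp_rot: [179.8, 0.1, 85.7]
ft_force: [1.8, -0.5, 2.2]
finger_gap: 85.3
grip_force: 0.0
```

{"api": "play_rows", "payload": {
  "motion": [
    [[-3, 3, 0, 0, 0, 0], [-5.6, 6.4, 0, 0, 0, 0], [-5.6, 6.4, 0, 0, 0, 0], [-5.6, 6.4, 0, 0, 0, 0], [-5.6, 6.4, 0, 0, 0, 0]]
  ],
  "jaw": 0
}}

```text
time: 48.5
tool_pos: [522.4, -347.8, 206.3]
tcp_rot: [-180.0, -0.0, 85.6]
ft_force: [0.6, -0.2, 0.8]
finger_gap: 12.4
grip_force: 0.0
```

```bash
python3 go.py 523 -348.5 85.7; python3 cans.py pics/m2.png; python3 - <<'E'
from h import *
s=optics.snapshot("scene"); t=optics.snapshot("top")
a=crop(s,220,150,350,240,5); b=crop(t,225,130,395,250,2.2)
im=np.zeros((600,760,3),np.uint8); im[:264,:374]=b[:264,:374]; a=cv2.resize(a,(470,325)); im[270:595,:470]=a
cv2.imwrite("pics/m3.png",im)
E
```

```text
[ 522.4 -347.8  206.3] [-180.    -0.    85.6] gap 12.423878829146627 | x -0.07 y 0.07 cm az -0.1
[336 217  15  16 150] [342.1 224.3] [ 442.  -250.5   65. ]
[367 218  17  18 240] [375.  226.4] [ 436.  -338.8   65. ]
```

View pics/m3.png

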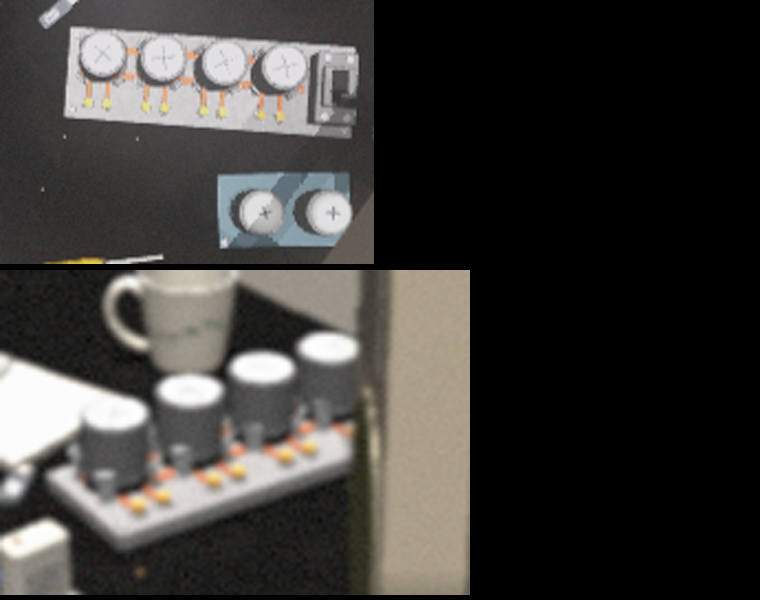

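All four cans in the bank are flat-topped and level, and both domed ones stand on the mat. The isolator is still off. I'll switch it on by descending in front of the handle and pushing away from the operator.

{"api": "play_rows", "payload": {
  "motion": [
    [[-0.1, 0, 3, 0, 0, 0], [-0.1, 0, 6, 0, 0, 0], [-0.1, 0, 9, 0, 0, 0], [-0.1, 0, 11.6, 0, 0, 0], [-0.1, 0, 11.6, 0, 0, 0]]
  ]
}}

```text
time: 49.15
tool_pos: [520.0, -347.0, 86.6]
tcp_rot: [-179.7, -0.2, 85.6]
ft_force: [-0.3, 0.1, -0.6]
finger_gap: -0.2
grip_force: 0.0
```

{"api": "play_rows", "payload": {
  "motion": [
    [[0, 1, 0, 0, 0, 0], [0, 2, 0, 0, 0, 0], [0, 3, 0, 0, 0, 0], [0, 3, 0, 0, 0, 0]]
  ]
}}

```text
time: 49.55
tool_pos: [555.5, -352.6, 93.3]
tcp_rot: [179.8, 0.1, 85.7]
ft_force: [-0.5, 1.2, -0.2]
finger_gap: 0.3
grip_force: 0.0
```

{"api": "play_rows", "payload": {
  "motion": [
    [[0, 1, 0, 0, 0, 0], [0, 2, 0, 0, 0, 0], [0, 2, 0, 0, 0, 0]]
  ]
}}

```text
time: 49.85
tool_pos: [574.2, -353.2, 90.7]
tcp_rot: [179.9, 0.0, 85.7]
ft_force: [0.1, -0.7, -0.8]
finger_gap: 0.3
grip_force: 0.0
```

{"api": "play_rows", "payload": {
  "motion": [
    [[0, 0.4, 0, 0, 0, 0], [0, 0.8, 0, 0, 0, 0], [0, 0.8, 0, 0, 0, 0]]
  ]
}}

```text
time: 50.15
tool_pos: [580.9, -353.7, 90.2]
tcp_rot: [-180.0, -0.0, 85.6]
ft_force: [0.6, 0.1, -0.5]
finger_gap: -0.5
grip_force: 0.0
```

{"api": "play_rows", "payload": {
  "motion": [
    [[0, 0.3, 0, 0, 0, 0], [0, 0.5, 0, 0, 0, 0], [0, 0.5, 0, 0, 0, 0]]
  ]
}}

```text
time: 50.45
tool_pos: [585.7, -354.1, 90.3]
tcp_rot: [-180.0, -0.0, 85.6]
ft_force: [-1.3, 0.6, -1.0]
finger_gap: -0.0
grip_force: 0.2
```

{"api": "play_rows", "payload": {
  "motion": [
    [[0, 0.3, 0, 0, 0, 0], [0, 0.4, 0, 0, 0, 0], [0, 0.4, 0, 0, 0, 0]]
  ]
}}

```text
time: 50.75
tool_pos: [589.8, -354.5, 90.5]
tcp_rot: [180.0, 0.0, 85.6]
ft_force: [-1.2, -0.6, -0.3]
finger_gap: 0.3
grip_force: 0.2
```

{"api": "play_rows", "payload": {
  "motion": [
    [[0, 0.3, 0, 0, 0, 0], [0, 0.4, 0, 0, 0, 0], [0, 0.4, 0, 0, 0, 0]]
  ]
}}

```text
time: 51.05
tool_pos: [593.9, -354.8, 90.6]
tcp_rot: [180.0, 0.0, 85.6]
ft_force: [-0.8, -0.5, 0.4]
finger_gap: -0.0
grip_force: 0.2
```

{"api": "play_rows", "payload": {
  "motion": [
    [[0, 0.2, 0, 0, 0, 0], [0, 0.3, 0, 0, 0, 0], [0, 0.3, 0, 0, 0, 0]]
  ]
}}

```text
time: 51.35
tool_pos: [594.9, -354.9, 90.3]
tcp_rot: [-179.8, -0.0, 85.6]
ft_force: [-10.0, 2.0, 5.6]
finger_gap: 0.1
grip_force: 5.8
```

End stop reached at 10 N. I'll back off, rise, retreat, and check.

{"api": "play_rows", "payload": {
  "motion": [
    [[0, -1.5, 0, 0, 0, 0], [0, -1.5, -5, 0, 0, 0], [0, -1.5, -10, 0, 0, 0], [0, -1.5, -15, 0, 0, 0]]
  ]
}}

```text
time: 51.75
tool_pos: [581.4, -353.6, 242.1]
tcp_rot: [180.0, -0.0, 85.6]
ft_force: [0.8, -1.5, -0.7]
finger_gap: 0.0
grip_force: 0.0
```

{"api": "play_rows", "payload": {
  "motion": [
    [[4, -3, -3, 0, 0, 0], [8, -6, -3, 0, 0, 0], [12, -9, -3, 0, 0, 0], [16, -9, -3, 0, 0, 0], [20, -9, -3, 0, 0, 0]]
  ]
}}

```text
time: 52.25
tool_pos: [506.5, -145.9, 271.3]
tcp_rot: [179.9, 0.0, 85.6]
ft_force: [0.3, -0.0, -0.0]
finger_gap: 0.3
grip_force: 0.0
```

{"api": "play_rows", "payload": {
  "motion": [
    [[4, 0, 0, 0, 0, 0], [8, 0, 0, 0, 0, 0], [12, 0, 0, 0, 0, 0], [12, 0, 0, 0, 0, 0], [12, 0, 0, 0, 0, 0]]
  ]
}}

```text
time: 52.75
tool_pos: [516.5, -27.1, 270.9]
tcp_rot: [179.9, 0.0, 85.8]
ft_force: [1.0, -0.9, -0.2]
finger_gap: 0.2
grip_force: 0.0
```

```bash
python3 - <<'E'
from h import *
s=optics.snapshot("scene"); t=optics.snapshot("top")
im=np.zeros((600,760,3),np.uint8); im[:336,:616]=crop(t,175,130,395,250,2.8)[:336,:616]; im[340:600,:416]=crop(s,180,160,340,260,2.6)[:260,:416]
cv2.imwrite("pics/f.png",im)
E
```

```text
(no output)
```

View pics/f.png

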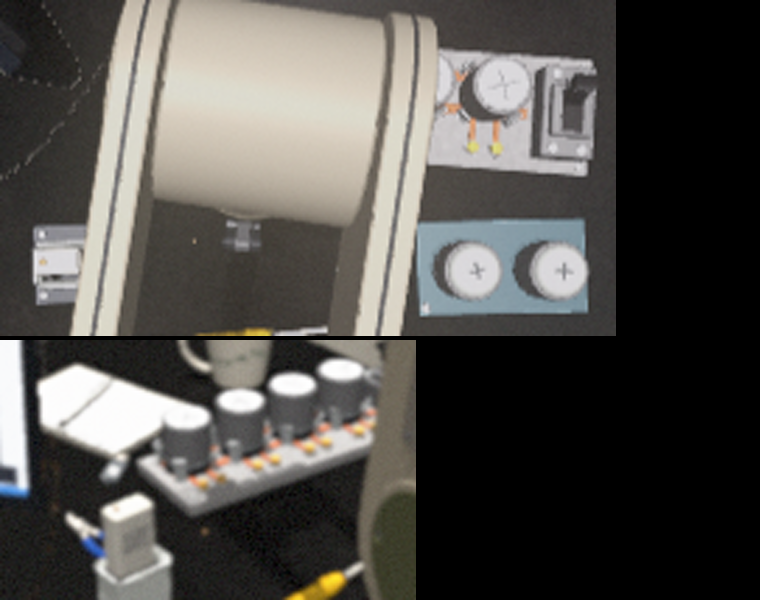

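The isolator is on again, its handle at crop (582,85) leaning away. Four flat cans are in the bank, the domed pair is on the mat, and the tool is in its cradle. The arm is clear.

```bash
python3 -c "
from bench import job; print(job.hand_in())"
```

```text
the job is handed in; nothing more can be done
None
```

The capacitor bank is overhauled and handed in: it was isolated, all four stud pairs were discharged in order, both bulged capacitors were swapped for the spares, the isolator is back on, and the discharge tool is in its cradle.

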